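# Load the bedside lamp's back-up pack and set its dimmer

### The job

Take the blade opener from the tray, lever up the cover of the lamp's back-up pack with its blade and swing the cover fully back, then lay the opener in the tray again. Put every block battery lying on the nightstand into a bay of the pack, brass nose towards the bay's brass contact plate, and shut the cover; only then slide the dimmer grip to the brass pointer. Do not disturb the spectacles, mug or tissue box.

Things in the scene. Friction and masses are not known exactly. Their poses are not given: they have to be found in the camera images.
- pack: White plastic back-up pack of the lamp, fixed, 182 x 142 x 50 mm. Origin at z=0 under the centre of its compartment; x ahead, y left, yawed up to 0.25 rad. Compartment 124 x 134 mm inside, walls 4 mm, rim at z=50 mm, floor at z=18 mm. A dimmer strip (50 mm wide, top z=50 mm) is on its -x side. Four bays 2 by 2; ribs 3 mm high beside the bays, 8 mm high between the two rows.
- cover (a joint): Flat clear cover with a white border, 130 x 142 x 5 mm, 110 g, on the rim (underside z=50 mm, top 55 mm); hinge line along pack x through pack (0, 71, 50) mm, free edge 142 mm from it, on the -y side. 0 = shut, grows as the free edge swings up, stop at 1.95 rad (leaning back past vertical). The stiff hinge stays where it is left (about 2 N at the edge moves it).
- slot (a point): Middle of the prying slot's mouth, in the outer face of the pack's -y wall: an opening 62 mm wide (along pack x) and 12 mm high (z 38 to 50 mm) right under the cover's free edge, through the 4 mm wall into the empty compartment. Its point's axes are the pack's.
- dimmer_top (a point): Top centre of the black dimmer grip, 24 x 12 x 20 mm (x, y, z in the pack's frame), standing 22 mm above the strip, z=72 mm.
- dimmer (a joint): Travel of the dimmer grip along pack +y, 0 to 0.10 m; about 1.5 N moves it. It starts within 20 mm of its zero end.
- marker: Small brass pointer (10 mm wide) on the dimmer strip beside the track, on the robot's side; its origin's y in the pack's frame is the wanted y of the dimmer grip. It does not move; its place along the track differs from start to start. Axes as the pack's.
- tray: Grey low valet tray, fixed, 250 x 130 mm, rim 12 mm high and 4 mm thick, floor 4 mm thick. Origin under its centre at z=0; x along its length.
- opener: Loose blade opener, 175 mm, 75 g: wooden handle 100 x 16 x 16 mm from x=-100 to 0 mm, flat steel blade 75 x 18 x 3 mm from x=0 to 75 mm at mid-height (z=8 mm). Origin at the underside where handle meets blade; x towards the tip, z up as it lies. Grip the handle at about x=-22 mm, near the centre of mass. It starts in the tray.
- opener_tip (a point): End of the blade, mid thickness: opener (75, 0, 8) mm.
- cell0: Loose grey block battery, 24 x 24 mm section, 50 mm long with a brass terminal nose (14 x 14 mm section, the last 6 mm) at its +x end, 60 g. Origin at its centre (12 mm above what it lies on); x along its length to the nose. Any of its four long faces may be down. Two to four such batteries are present, the others are absent (None).
- cell0_nose (a point): Outer end of that battery's nose: battery (25, 0, 0) mm.
- cell1: Loose grey block battery, 24 x 24 mm section, 50 mm long with a brass terminal nose (14 x 14 mm section, the last 6 mm) at its +x end, 60 g. Origin at its centre (12 mm above what it lies on); x along its length to the nose. Any of its four long faces may be down. Two to four such batteries are present, the others are absent (None).
- cell1_nose (a point): Outer end of that battery's nose: battery (25, 0, 0) mm.
- cell2: Loose grey block battery, 24 x 24 mm section, 50 mm long with a brass terminal nose (14 x 14 mm section, the last 6 mm) at its +x end, 60 g. Origin at its centre (12 mm above what it lies on); x along its length to the nose. Any of its four long faces may be down. Two to four such batteries are present, the others are absent (None).
- cell2_nose (a point): Outer end of that battery's nose: battery (25, 0, 0) mm.
- cell3: Loose grey block battery, 24 x 24 mm section, 50 mm long with a brass terminal nose (14 x 14 mm section, the last 6 mm) at its +x end, 60 g. Origin at its centre (12 mm above what it lies on); x along its length to the nose. Any of its four long faces may be down. Two to four such batteries are present, the others are absent (None).
- cell3_nose (a point): Outer end of that battery's nose: battery (25, 0, 0) mm.
- bay0 (a point): Where the centre of a battery in this bay belongs, 12 mm above the bay's floor: pack (-31, -27, 30) mm, axes as the pack's. The bay is 59 x 32 mm inside, long along pack x, with an upright brass contact plate at its +x end, to which the battery's nose points.
- bay1 (a point): Where the centre of a battery in this bay belongs, 12 mm above the bay's floor: pack (-31, 27, 30) mm, axes as the pack's. The bay is 59 x 32 mm inside, long along pack x, with an upright brass contact plate at its +x end, to which the battery's nose points.
- bay2 (a point): Where the centre of a battery in this bay belongs, 12 mm above the bay's floor: pack (31, -27, 30) mm, axes as the pack's. The bay is 59 x 32 mm inside, long along pack x, with an upright brass contact plate at its +x end, to which the battery's nose points.
- bay3 (a point): Where the centre of a battery in this bay belongs, 12 mm above the bay's floor: pack (31, 27, 30) mm, axes as the pack's. The bay is 59 x 32 mm inside, long along pack x, with an upright brass contact plate at its +x end, to which the battery's nose points.
- glasses: Pair of black spectacles standing on the surface, bystander; origin at the underside.
- cup: White mug, 74 mm wide, 90 mm tall, bystander; origin at the underside.
- tissues: White tissue box, 120 x 120 x 100 mm, bystander; origin at the underside.

How it is judged:
On the way, in this order (a step that is already met when the one before it is completed fails the run):
1. the cover is levered up past 0.35 rad by the opener: the opener bears on the cover and the fingers do not touch it (value of joint cover above 0.35 rad and contact force between opener and cover above 0.2 N and contact force between the fingers and cover below 0.1 N), for 0.1 s.
2. the cover is swung fully back, past 1.6 rad (value of joint cover above 1.6 rad), for 0.2 s.
3. with the cover back (past 1.6 rad), every battery present lies in a bay with its nose towards the contact plate: centre within 8 mm of the bay's place, pointing along the bay within 0.2 rad (((distance between cell0 and bay0 below 0.008 m and x of cell0_nose in the frame of bay0 above 0.018 m and angle between the x axis of cell0 and the x axis of bay0, either way round below 0.2 rad) or (distance between cell0 and bay1 below 0.008 m and x of cell0_nose in the frame of bay1 above 0.018 m and angle between the x axis of cell0 and the x axis of bay1, either way round below 0.2 rad) or (distance between cell0 and bay2 below 0.008 m and x of cell0_nose in the frame of bay2 above 0.018 m and angle between the x axis of cell0 and the x axis of bay2, either way round below 0.2 rad) or (distance between cell0 and bay3 below 0.008 m and x of cell0_nose in the frame of bay3 above 0.018 m and angle between the x axis of cell0 and the x axis of bay3, either way round below 0.2 rad)) and ((distance between cell1 and bay0 below 0.008 m and x of cell1_nose in the frame of bay0 above 0.018 m and angle between the x axis of cell1 and the x axis of bay0, either way round below 0.2 rad) or (distance between cell1 and bay1 below 0.008 m and x of cell1_nose in the frame of bay1 above 0.018 m and angle between the x axis of cell1 and the x axis of bay1, either way round below 0.2 rad) or (distance between cell1 and bay2 below 0.008 m and x of cell1_nose in the frame of bay2 above 0.018 m and angle between the x axis of cell1 and the x axis of bay2, either way round below 0.2 rad) or (distance between cell1 and bay3 below 0.008 m and x of cell1_nose in the frame of bay3 above 0.018 m and angle between the x axis of cell1 and the x axis of bay3, either way round below 0.2 rad)) and ((distance between cell2 and bay0 below 0.008 m and x of cell2_nose in the frame of bay0 above 0.018 m and angle between the x axis of cell2 and the x axis of bay0, either way round below 0.2 rad) or (distance between cell2 and bay1 below 0.008 m and x of cell2_nose in the frame of bay1 above 0.018 m and angle between the x axis of cell2 and the x axis of bay1, either way round below 0.2 rad) or (distance between cell2 and bay2 below 0.008 m and x of cell2_nose in the frame of bay2 above 0.018 m and angle between the x axis of cell2 and the x axis of bay2, either way round below 0.2 rad) or (distance between cell2 and bay3 below 0.008 m and x of cell2_nose in the frame of bay3 above 0.018 m and angle between the x axis of cell2 and the x axis of bay3, either way round below 0.2 rad)) and ((distance between cell3 and bay0 below 0.008 m and x of cell3_nose in the frame of bay0 above 0.018 m and angle between the x axis of cell3 and the x axis of bay0, either way round below 0.2 rad) or (distance between cell3 and bay1 below 0.008 m and x of cell3_nose in the frame of bay1 above 0.018 m and angle between the x axis of cell3 and the x axis of bay1, either way round below 0.2 rad) or (distance between cell3 and bay2 below 0.008 m and x of cell3_nose in the frame of bay2 above 0.018 m and angle between the x axis of cell3 and the x axis of bay2, either way round below 0.2 rad) or (distance between cell3 and bay3 below 0.008 m and x of cell3_nose in the frame of bay3 above 0.018 m and angle between the x axis of cell3 and the x axis of bay3, either way round below 0.2 rad)) and value of joint cover above 1.6 rad), for 0.2 s.
4. the cover is shut again (under 0.04 rad) over the batteries (((distance between cell0 and bay0 below 0.008 m and x of cell0_nose in the frame of bay0 above 0.018 m and angle between the x axis of cell0 and the x axis of bay0, either way round below 0.2 rad) or (distance between cell0 and bay1 below 0.008 m and x of cell0_nose in the frame of bay1 above 0.018 m and angle between the x axis of cell0 and the x axis of bay1, either way round below 0.2 rad) or (distance between cell0 and bay2 below 0.008 m and x of cell0_nose in the frame of bay2 above 0.018 m and angle between the x axis of cell0 and the x axis of bay2, either way round below 0.2 rad) or (distance between cell0 and bay3 below 0.008 m and x of cell0_nose in the frame of bay3 above 0.018 m and angle between the x axis of cell0 and the x axis of bay3, either way round below 0.2 rad)) and ((distance between cell1 and bay0 below 0.008 m and x of cell1_nose in the frame of bay0 above 0.018 m and angle between the x axis of cell1 and the x axis of bay0, either way round below 0.2 rad) or (distance between cell1 and bay1 below 0.008 m and x of cell1_nose in the frame of bay1 above 0.018 m and angle between the x axis of cell1 and the x axis of bay1, either way round below 0.2 rad) or (distance between cell1 and bay2 below 0.008 m and x of cell1_nose in the frame of bay2 above 0.018 m and angle between the x axis of cell1 and the x axis of bay2, either way round below 0.2 rad) or (distance between cell1 and bay3 below 0.008 m and x of cell1_nose in the frame of bay3 above 0.018 m and angle between the x axis of cell1 and the x axis of bay3, either way round below 0.2 rad)) and ((distance between cell2 and bay0 below 0.008 m and x of cell2_nose in the frame of bay0 above 0.018 m and angle between the x axis of cell2 and the x axis of bay0, either way round below 0.2 rad) or (distance between cell2 and bay1 below 0.008 m and x of cell2_nose in the frame of bay1 above 0.018 m and angle between the x axis of cell2 and the x axis of bay1, either way round below 0.2 rad) or (distance between cell2 and bay2 below 0.008 m and x of cell2_nose in the frame of bay2 above 0.018 m and angle between the x axis of cell2 and the x axis of bay2, either way round below 0.2 rad) or (distance between cell2 and bay3 below 0.008 m and x of cell2_nose in the frame of bay3 above 0.018 m and angle between the x axis of cell2 and the x axis of bay3, either way round below 0.2 rad)) and ((distance between cell3 and bay0 below 0.008 m and x of cell3_nose in the frame of bay0 above 0.018 m and angle between the x axis of cell3 and the x axis of bay0, either way round below 0.2 rad) or (distance between cell3 and bay1 below 0.008 m and x of cell3_nose in the frame of bay1 above 0.018 m and angle between the x axis of cell3 and the x axis of bay1, either way round below 0.2 rad) or (distance between cell3 and bay2 below 0.008 m and x of cell3_nose in the frame of bay2 above 0.018 m and angle between the x axis of cell3 and the x axis of bay2, either way round below 0.2 rad) or (distance between cell3 and bay3 below 0.008 m and x of cell3_nose in the frame of bay3 above 0.018 m and angle between the x axis of cell3 and the x axis of bay3, either way round below 0.2 rad)) and value of joint cover below 0.04 rad), for 0.2 s.
5. after the cover is shut, the dimmer grip is slid to within 4 mm of the brass pointer along the track (y of dimmer_top in the frame of marker between -0.004 and 0.004 m), for 0.2 s.
At the end, for the whole second after the job is handed in: Every battery present is in a bay (centre within 8 mm of its place, nose towards the contact plate within 0.2 rad), the cover shut (under 0.04 rad), the dimmer grip within 4 mm of the pointer along the track, the opener lying flat and at rest on the tray floor, inside the rim (all of step 4 and all of step 5 and x of opener in the frame of tray between -0.03 and 0.05 m and y of opener in the frame of tray between -0.05 and 0.05 m and height (world z) of opener below 0.008 m and angle between opener's own z axis and vertical below 0.06 rad and linear speed of opener below 0.02 m/s); the robot touches nothing.
It fails at once if the pair of spectacles is pushed more than 30 mm (distance of glasses from where it was at the start of the episode above 0.03 m).
It fails at once if the mug is pushed more than 30 mm (distance of cup from where it was at the start of the episode above 0.03 m).
It fails at once if the tissue box is pushed more than 30 mm (distance of tissues from where it was at the start of the episode above 0.03 m).
Of cell0, cell1, cell2, cell3 only 2 to 4 are there at a start; the rules pass over those that are not, and their reading is None.
At some moment in a run one of opener, cell0, cell1, cell2, cell3 may be knocked a few centimetres aside while the robot is not near it.
Once in a run the grip may slacken for a moment while it holds something.
It also fails if it takes over 210 s, if anything falls off the work surface, if the arm or the gripper's body presses on something with over 40 N, if the wrist force passes 120 N, or if a joint passes its speed limit or range.

### The arm

A 6-joint arm with a two-finger parallel gripper is mounted at the origin on the work surface. World frame = base frame: x ahead of the robot, y to its left, z up, the work surface at z = 0. Lengths are in m, angles in rad, forces in N, time in s.
With the tool pointing down it reaches from about 0.275 to 0.75 m from the base axis. Payload 10.2 kg.
Tool frame: the origin (TCP) lies at the very end of the fingers, on their centre line; the grasp point (between the pads) lies 19 mm behind it (bot.grip_point_offset is the distance from the TCP to the grasp point, in m); z points along the fingers, y is the line along which they close (so a half turn about z gives the same grasp; the last joint's range is limited). The gripper opens to 85 mm and grips with 20 to 120 N. Pads are 22 mm wide; open, the fingers measure 114 mm over their backs; the gripper's body (76 mm by 85 mm) begins 54 mm behind the grasp point. The pads swing forward as they close: fully open they stand 13 mm farther back than shut.
Start: joints at [-1.354, 0.313, 1.498, -0, 1.331, -0.223], TCP at [0.224, -0.475, 0.231] pointing down, gripper open.
Joint ranges: [-2.94, 2.94], [-0.97, 2.17], [0.19, 2.56], [-1.23, 4.37], [0.02, 3.11], [-2.88, 2.88]. Speed limits (rad/s): [2.39, 2.39, 3.01, 3.14, 3.14, 3.14].

### API

Orientations are given as [roll, pitch, yaw] about the fixed x, y, z axes, in that order (R = Rz(yaw) Ry(pitch) Rx(roll)).
In Python, from bench import bot, cams, ticket gives the robot as it stands.
- The arm moves only by the shell command python3 -m crank 'ROWS'. ROWS is JSON, a list of rows, each an object with "gripper": the opening, from 0 (shut) to 1 (fully open); "delta_pos": the shift along the tool's x, y, z in units of 0.25 m (1.0 is 0.25 m), a list of three; "dr": the turn, a rotation vector about the tool's x, y, z in units of 90 degrees (1.0 is 90 degrees), a list of three. A call has 1 to 10 rows; each row shifts and turns the commanded pose from where the row before left it, along the tool's axes as they then stand; what a row does not reach is not made up. A row lasts 1/8 s, in which the tool goes at most 62.5 mm and 10.7 degrees, less where a joint would pass 70% of its speed; a pose out of reach is approached as far as the arm can. A call with a number of a shift or a turn outside -1 to 1 is refused whole. A call with a gripper value outside its range is refused whole. The fingers move at their own pace and stop on an object; the grip force is fixed at half the most. Time passes only in rows, so rows that do not move let the fingers close. It gives the time, the measured TCP pose, the force, the opening and the grip force at its end, in the units of the state.
- bot.get_state(): the state, without advancing time (a new reading comes with each control period).
- cams.snapshot(name): name is "scene" or "top" or "wrist"; returns a dict with "img" (480x640x3 uint8, blue, green, red), "vertical_fov" (degrees; the focal length in pixels is half the picture's height over the tangent of half this angle, whatever the lens; pixels are square), "cx", "cy" (the principal point, pixels), "xyz" and "orientation" of the camera in the world. Camera axes: x right, y down, z forward; pixel columns grow to the right and rows downward; lengths in m; the calibration is good to about 2 mm. A picture is of the moment at which its call begins. There is no depth.
- ticket.job_done(): hands the job in; it is judged then, once.
The state is a dict: "time_s": time; "joints": joint angles; "qvel": joint speeds; "joint_torque": joint torques, N m; "ee_pos": TCP position; "tcp_rot": TCP orientation; "force": force on the tool from outside, world axes, zero at the start; "ft_torque": the same for the moment, N m; "width": finger opening in m; "grip_force": force on a finger pad.
Only numpy, scipy, OpenCV 4.12 (cv2) and the standard library are available. Lean on these libraries where they do the work, as an engineer would, in place of code of your own. Each camera call takes 0.05 s, during which the arm holds its last target. There are 200 camera calls.

## Working session

There is one attempt and no reset: what is moved stays moved. The work goes in short steps, Python scripts to look and compute and a shell command to move; the robot and the scene stay as the last step left them, time stands still between calls to the robot, and variables do not carry over. Pictures are saved under pics/ and viewed, at most 14 in all, crops included, and the job is handed in when it is done.

```bash
ls; mkdir -p pics; python3 - <<'E'
from bench import bot,cams
import cv2,json
print(bot.get_state())
for n in ["scene","top"]:
    s=cams.snapshot(n); cv2.imwrite(f"pics/{n}0.png",s["img"])
    print(n,{k:v for k,v in s.items() if k!="img"})
E
```

```text
pics
{'time_s': 0.0, 'joints': array([-1.35439892e+00,  3.13449210e-01,  1.49844954e+00,  1.81403839e-05,
        1.33102110e+00, -2.23403613e-01]), 'qvel': array([-1.15475576e-04, -8.58784278e-04, -4.13208973e-04, -5.72540951e-04,
       -6.92650986e-05,  6.50156836e-04]), 'joint_torque': array([ 1.76372255e-04, -4.12270010e+01, -2.59740007e+01, -1.68023435e-04,
        4.16574301e-03,  8.22749058e-06]), 'ee_pos': array([ 0.22345659, -0.47477675,  0.2307308 ]), 'tcp_rot': array([-3.14030235e+00, -3.11217328e-04,  4.39796502e-01]), 'force': array([-0.22000368, -0.64594604,  1.27692456]), 'ft_torque': array([ 0.02432988, -0.0269488 , -0.0409428 ]), 'grip_force': 0.0, 'width': 0.08536560845009043}
scene {'vertical_fov': 43.25409978058329, 'cx': 318.49008635806035, 'cy': 251.04542768636338, 'xyz': array([ 1.75190932, -0.38586443,  0.93481439]), 'orientation': array([-2.18639642,  0.0118766 ,  1.23098438])}
top {'vertical_fov': 48.615114061750184, 'cx': 315.25028728210157, 'cy': 234.74278243515676, 'xyz': array([0.45793155, 0.04075474, 1.13395329]), 'orientation': array([-2.98380593, -0.00546291, -1.56869965])}
```

View pics/top0.png

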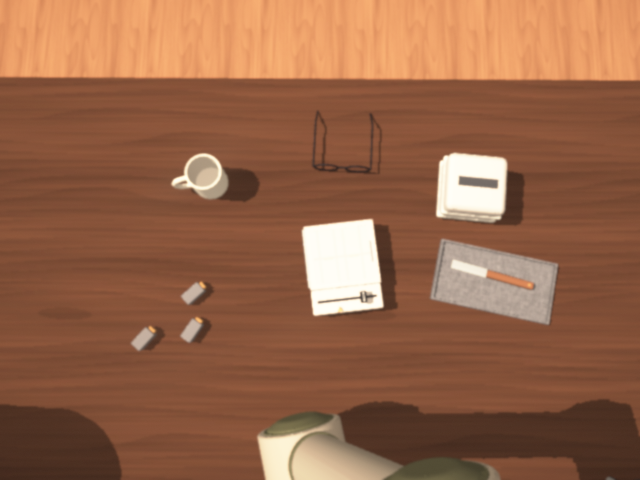

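View pics/scene0.png

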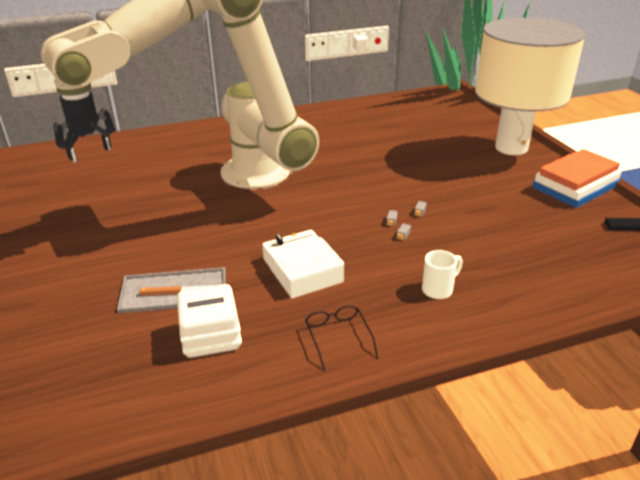

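The top view shows the pack at (343,267) with its dimmer strip at the bottom, and the pointer near (340,310). The tray is at (495,281), the opener's handle is on the right and its blade is at (455,266). There are three cells, at (143,338), (192,330) and (194,293). The mug, spectacles and tissue box sit farther from the robot. The scene view agrees.

```bash
cat > h.py <<'E'
import numpy as np, cv2
from scipy.spatial.transform import Rotation as R
from bench import bot,cams
def snap(n,save=None):
    s=cams.snapshot(n); s["f"]=240/np.tan(np.radians(s["vertical_fov"])/2); s["R"]=R.from_euler("xyz",s["orientation"]).as_matrix()
    if save: cv2.imwrite(f"pics/{save}.png",s["img"])
    return s
def ray(s,p):
    p=np.atleast_2d(p).astype(float)
    d=np.c_[(p[:,0]-s["cx"])/s["f"],(p[:,1]-s["cy"])/s["f"],np.ones(len(p))]
    return d@s["R"].T
def onz(s,p,z):
    d=ray(s,p); return s["xyz"]+d*((z-s["xyz"][2])/d[:,2])[:,None]
def tri(s1,p1,s2,p2):
    d1=ray(s1,p1)[0];d2=ray(s2,p2)[0];A=np.c_[d1,-d2]
    k=np.linalg.lstsq(A,s2["xyz"]-s1["xyz"],rcond=None)[0]
    a=s1["xyz"]+k[0]*d1;b=s2["xyz"]+k[1]*d2
    return (a+b)/2,np.linalg.norm(a-b)
def proj(s,P):
    q=(np.atleast_2d(P)-s["xyz"])@s["R"]
    return np.c_[s["cx"]+s["f"]*q[:,0]/q[:,2],s["cy"]+s["f"]*q[:,1]/q[:,2]]
def mask(s,lo,hi):
    return cv2.inRange(cv2.cvtColor(s["img"],cv2.COLOR_BGR2HSV),np.array(lo),np.array(hi))
def blobs(m,amin=20):
    c,_=cv2.findContours(m,cv2.RETR_EXTERNAL,cv2.CHAIN_APPROX_NONE)
    return sorted([x for x in c if cv2.contourArea(x)>amin],key=cv2.contourArea,reverse=True)
def cen(c):
    m=cv2.moments(c); return np.array([m["m10"]/m["m00"],m["m01"]/m["m00"]])
def tool():
    st=bot.get_state(); return np.array(st["ee_pos"]),R.from_euler("xyz",st["tcp_rot"])
def down(yaw): return R.from_euler("xyz",[np.pi,0,yaw])
def plan(pos,rot):
    """turn first, then shift: units of the rows"""
    p,r=tool(); w=(r.inv()*rot).as_rotvec()/(np.pi/2); t=rot.inv().apply(np.array(pos)-p)/0.25
    print("turn",w.round(3),"shift",t.round(3),"rows turn %.1f shift %.1f"%(abs(np.linalg.norm(w))/0.118,np.linalg.norm(t)/0.25))
np.set_printoptions(precision=4,suppress=True)
E
python3 - <<'E'
from h import *
s=snap("top")
hs=cv2.cvtColor(s["img"],cv2.COLOR_BGR2HSV)
for p in [(143,338),(194,293),(200,287),(495,281),(510,278),(470,268),(343,250),(340,310),(367,297),(400,350)]: print(p,hs[p[1],p[0]])
# white
for c in blobs(mask(s,[0,0,170],[180,70,255]),300):
    print("white",cv2.contourArea(c),cen(c),cv2.boxPoints(cv2.minAreaRect(c)).tolist()); print(onz(s,cv2.boxPoints(cv2.minAreaRect(c)),0.05)[:,:2].tolist())
for c in blobs(mask(s,[3,150,130],[16,255,255]),60):
    if cen(c)[1]>90: print("orange",cv2.contourArea(c),cen(c),onz(s,cv2.boxPoints(cv2.minAreaRect(c)),0.02)[:,:2].tolist())
E
```

```text
(143, 338) [ 12  48 198]
(194, 293) [ 14  45 200]
(200, 287) [ 13  60 192]
(495, 281) [ 13  47 178]
(510, 278) [ 11 148 212]
(470, 268) [ 20  23 247]
(343, 250) [ 24  10 254]
(340, 310) [ 24  92 254]
(367, 297) [14 50 97]
(400, 350) [ 10 148 133]
white 6273.0 [342.3439 266.7394] [[300.67578125, 226.74404907226562], [373.4334716796875, 218.18429565429688], [383.9180908203125, 307.3037414550781], [311.160400390625, 315.8634948730469]]
[[0.6470919638344492, 0.06540411861620195], [0.6656001173633774, -0.08559347687093186], [0.4821765069723618, -0.10404446841192144], [0.46474316317221137, 0.04309522562157894]]
white 6075.5 [494.6361 282.288 ] [[433.596923828125, 298.6293640136719], [445.8173828125, 242.2271270751953], [556.1543579101562, 266.1334533691406], [543.9338989257812, 322.53570556640625]]
[[0.49984668599618165, -0.20525009082756893], [0.6155716356415948, -0.23431236633349206], [0.5666701028395901, -0.4591705309034004], [0.4524370722212919, -0.4265419074298394]]
white 4146.0 [471.3869 187.0728] [[435.3717041015625, 217.42478942871094], [439.73895263671875, 151.9159393310547], [507
[... 565 characters left out ...]
7652062], [0.7000749545223108, 0.23749125340123486]]
white 1153.5 [277.3499 455.3189] [[258.7596435546875, 438.0292663574219], [304.92669677734375, 432.3991394042969], [310.3077392578125, 476.5234069824219], [264.14068603515625, 482.1535339355469]]
[[0.2295025611867969, 0.14429067778797738], [0.24006671059733584, 0.05450817190636247], [0.1588284200213903, 0.04372612988827913], [0.14855739119450856, 0.13243116032050772]]
white 585.5 [308.222  469.7805] [[293.0, 479.0], [293.0, 452.0], [334.0, 452.0], [334.0, 479.0]]
[[0.15430853944367667, 0.07701728894230261], [0.20370869421723825, 0.07744584998231197], [0.20377354762883954, -0.002072087112873114], [0.154353252133077, -0.0019016310721505017]]
```

```bash
python3 - <<'E'
from h import *
s=snap("wrist"); p,r=tool()
print(s["f"],"cam in tool",r.inv().apply(s["xyz"]-p),(r.inv()*R.from_matrix(s["R"])).as_matrix())
plan([0.50,-0.33,0.28],down(1.33))
E
```

```text
405.9337491753636 cam in tool [ 0.0751  0.0001 -0.143 ] [[ 0.0012 -0.9561 -0.293 ]
 [ 1.      0.0011  0.0005]
 [-0.0001 -0.293   0.9561]]
turn [-0.    -0.    -0.567] shift [ 0.827  0.936 -0.196] rows turn 4.8 shift 5.1
```

```bash
python3 -m crank '[{"gripper":1,"delta_pos":[0,0,-0.05],"dr":[0,0,-0.113]},{"gripper":1,"delta_pos":[0,0,0],"dr":[0,0,-0.113]},{"gripper":1,"delta_pos":[0,0,0],"dr":[0,0,-0.113]},{"gripper":1,"delta_pos":[0,0,0],"dr":[0,0,-0.113]},{"gripper":1,"delta_pos":[0,0,0],"dr":[0,0,-0.113]}]'; python3 -m crank '[{"gripper":1,"delta_pos":[0.14,0.156,-0.03],"dr":[0,0,0]},{"gripper":1,"delta_pos":[0.14,0.156,-0.03],"dr":[0,0,0]},{"gripper":1,"delta_pos":[0.14,0.156,-0.03],"dr":[0,0,0]},{"gripper":1,"delta_pos":[0.14,0.156,-0.03],"dr":[0,0,0]},{"gripper":1,"delta_pos":[0.14,0.156,-0.03],"dr":[0,0,0]},{"gripper":1,"delta_pos":[0.14,0.156,0],"dr":[0,0,0]},{"gripper":1,"delta_pos":[0,0,0],"dr":[0,0,0]},{"gripper":1,"delta_pos":[0,0,0],"dr":[0,0,0]}]'
python3 - <<'E'
from h import *
s=snap("wrist","w1"); print(tool()[0],tool()[1].as_euler("xyz"))
E
```

```text
time_s: 0.82
ee_pos: [0.2235, -0.475, 0.2436]
tcp_rot: [-3.141, -0.0, 1.333]
force: [0.7, -0.2, -0.2]
width: 0.0852
grip_force: 0.0
time_s: 1.82
ee_pos: [0.5009, -0.3278, 0.281]
tcp_rot: [-3.141, -0.0, 1.327]
force: [0.9, 0.4, -0.0]
width: 0.0854
grip_force: 0.0
[ 0.5006 -0.3282  0.2811] [-3.1411 -0.      1.3264]
```

View pics/w1.png

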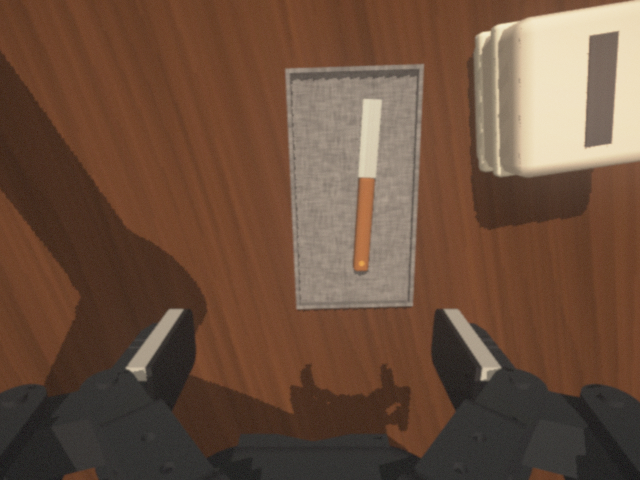

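The wrist view shows the tray with corners (287,69), (423,66), (413,305) and (296,308). The opener's blade tip is at (372,98), its junction at (367,178) and its handle end at (361,270). I'll measure it, then lower to get a second view.

```bash
cat > opn.py <<'E'
from h import *
def opener(s,draw=None):
    m=cv2.morphologyEx(mask(s,[3,150,90],[16,255,255]),cv2.MORPH_OPEN,np.ones((3,3)))
    c=[x for x in blobs(m,300) if max(cv2.minAreaRect(x)[1])/min(cv2.minAreaRect(x)[1])>3.5]
    out=[]
    for x in c:
        b=cv2.boxPoints(cv2.minAreaRect(x)); o=np.argsort([np.linalg.norm(b[0]-b[k]) for k in range(1,4)])
        j=1+o[0]; oth=[k for k in (1,2,3) if k!=j]
        e1=(b[0]+b[j])/2; e2=(b[oth[0]]+b[oth[1]])/2
        out.append((e1,e2,cv2.contourArea(x)))
    return out
E
cat > m1.py <<'E'
from opn import *
import sys,json
s=snap("wrist"); o=opener(s)
for e1,e2,a in o:
    P=onz(s,[e1,e2],0.02); print(e1,e2,a,P.tolist(),np.linalg.norm(P[0]-P[1]))
m=cv2.morphologyEx(mask(s,[0,0,90],[180,110,235]),cv2.MORPH_CLOSE,np.ones((5,5)))
for c in blobs(m,3000): print("tray?",cv2.contourArea(c),cen(c),cv2.boxPoints(cv2.minAreaRect(c)).tolist(),onz(s,cv2.boxPoints(cv2.minAreaRect(c)),0.012)[:,:2].tolist())
E
python3 m1.py; python3 -m crank '[{"gripper":1,"delta_pos":[0,0,0.14],"dr":[0,0,0]},{"gripper":1,"delta_pos":[0,0,0.14],"dr":[0,0,0]},{"gripper":1,"delta_pos":[0,0,0.14],"dr":[0,0,0]},{"gripper":1,"delta_pos":[0,0,0],"dr":[0,0,0]}]'; python3 m1.py
```

```text
[360.4823 268.2487] [366.8782 178.7056] 779.0 [[0.5298462344034636, -0.42125170379333754, 0.020000000000000018], [0.5558861297333221, -0.329183486499501, 0.020000000000000018]] 0.0956798452363667
tray? 31020.0 [354.3519 182.6708] [[284.4386901855469, 66.23139190673828], [423.9314270019531, 62.46131134033203], [430.5109558105469, 305.9051208496094], [291.0182189941406, 309.6752014160156]] [[0.5028695574786575, -0.20816019166240915], [0.6307412774300787, -0.23650626239212794], [0.5968197994699722, -0.4876167767800694], [0.44395902221178624, -0.4545349185500227]]
tray? 9956.0 [515.6901 104.0906] [[472.0, 0.0], [639.0, 0.0], [639.0, 178.0], [472.0, 178.0]] [[0.6812276647346821, -0.1954950130013753], [0.8271735145131522, -0.23170439210006633], [0.8252054493910264, -0.39651031065826886], [0.6604726779227376, -0.355656652516147]]
tray? 3458.5 [600.9663  87.4245] [[579.7114868164062, 147.58628845214844], [587.7144165039062, 25.941734313964844], [620.4542846679688, 28.095672607421875], [612.4513549804688, 149.740234375]] [[0.7683555338217991, -0.3512185638473725], [0.7813405841554052, -0.2420
[... 572 characters left out ...]
0.4918724042342838, 0.020000000000000018]] 0.13057960478247055
tray? 54247.0 [371.4347 202.035 ] [[275.7972412109375, 51.90174865722656], [483.963134765625, 40.98982238769531], [501.737548828125, 380.07025146484375], [293.5716552734375, 390.982177734375]] [[0.5024157521594732, -0.20903461669917772], [0.6427035934198922, -0.23693107428700128], [0.6245163588437729, -0.5124460585537369], [0.4437502581760636, -0.47973267976021106]]
tray? 20127.5 [585.2651  98.8204] [[531.0, 0.0], [639.0, 0.0], [639.0, 212.0], [531.0, 212.0]] [[0.6761622365203652, -0.2195995976746875], [0.7458747762331683, -0.2370052859478865], [0.7436630175196427, -0.3857527839847482], [0.6631021279262197, -0.36579527039589954]]
```

```bash
python3 - <<'E'
from h import *
plan([0.550,-0.3497,0.06],down(1.295))
E
```

```text
turn [-0.   -0.    0.02] shift [-0.029  0.213  0.467] rows turn 0.2 shift 2.1
```

```bash
python3 -m crank '[{"gripper":0.45,"delta_pos":[0,0,0],"dr":[0,0,0.02]},{"gripper":0.45,"delta_pos":[-0.01,0.071,0.15],"dr":[0,0,0]},{"gripper":0.45,"delta_pos":[-0.01,0.071,0.15],"dr":[0,0,0]},{"gripper":0.45,"delta_pos":[-0.009,0.071,0.16],"dr":[0,0,0]},{"gripper":0.45,"delta_pos":[0,0,0],"dr":[0,0,0]},{"gripper":0.45,"delta_pos":[0,0,0],"dr":[0,0,0]}]'; python3 - <<'E'
from h import *
from opn import opener
plan([0.550,-0.3497,0.006],down(1.295))
s=snap("wrist")
for e1,e2,a in opener(s): print(e1,e2,a,onz(s,[e1,e2],0.02).tolist())
E
```

```text
time_s: 3.22
ee_pos: [0.551, -0.3498, 0.0638]
tcp_rot: [3.139, 0.002, 1.295]
force: [0.1, 0.2, -0.3]
width: 0.0385
grip_force: 0.0
turn [0.002 0.001 0.   ] shift [-0.001 -0.004  0.231] rows turn 0.0 shift 0.9
[462.7399 146.5951] [532.0842 385.2995] 4666.0 [[0.6328279432778743, -0.3100301365537217, 0.01999999999999999], [0.6480480891174722, -0.44623057090399804, 0.01999999999999999]]
[309.3658 228.9439] [312.1033 393.1983] 3435.5 [[0.5557217821816274, -0.3283735507007788, 0.01999999999999999], [0.5316596171119256, -0.4184760417196921, 0.01999999999999999]]
```

```bash
python3 -m crank '[{"gripper":0.45,"delta_pos":[0,-0.004,0.08],"dr":[0,0,0]},{"gripper":0.45,"delta_pos":[0,0,0.08],"dr":[0,0,0]},{"gripper":0.45,"delta_pos":[0,0,0.069],"dr":[0,0,0]},{"gripper":0.45,"delta_pos":[0,0,0],"dr":[0,0,0]},{"gripper":0,"delta_pos":[0,0,0],"dr":[0,0,0]},{"gripper":0,"delta_pos":[0,0,0],"dr":[0,0,0]},{"gripper":0,"delta_pos":[0,0,0],"dr":[0,0,0]},{"gripper":0,"delta_pos":[0,0,0],"dr":[0,0,0]}]'; python3 -m crank '[{"gripper":0,"delta_pos":[0,0,0],"dr":[0,0,0]},{"gripper":0,"delta_pos":[0,0,-0.1],"dr":[0,0,0]},{"gripper":0,"delta_pos":[0,0,-0.1],"dr":[0,0,0]},{"gripper":0,"delta_pos":[0,0,-0.1],"dr":[0,0,0]},{"gripper":0,"delta_pos":[0,0,0],"dr":[0,0,0]}]'; python3 - <<'E'
from h import *
from opn import opener
s=snap("wrist","w2");p,r=tool();print(p)
for e1,e2,a in opener(s): print(e1,e2,a)
E
```

```text
time_s: 4.28
ee_pos: [0.5498, -0.3491, 0.0046]
tcp_rot: [3.141, 0.0, 1.296]
force: [0.3, 0.0, 5.0]
width: 0.0145
grip_force: 61.2
time_s: 4.9
ee_pos: [0.5501, -0.3493, 0.0802]
tcp_rot: [3.139, 0.001, 1.296]
force: [0.2, -0.3, -1.8]
width: 0.0144
grip_force: 60.2
[ 0.5495 -0.3487  0.0786]
[464.6984 145.0818] [507.4658 397.7981] 4625.5
[312.2719 275.7712] [314.6945 416.2812] 3929.0
```

View pics/w2.png

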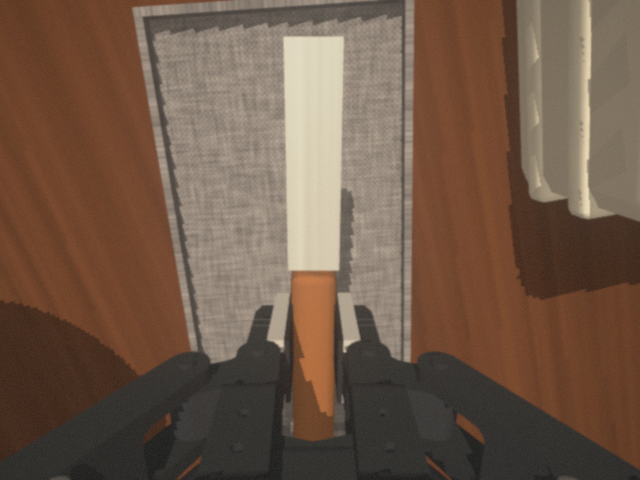

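The opener is held straight: junction at (314,270), tip at (314,37), with the blade along tool x. Next I'll look at the pack from above with the blade held beside it.

```bash
python3 - <<'E'
from h import *
s=snap("wrist");p,r=tool()
for dz in (0.0065,0.0085,0.0105):
    P=onz(s,[[314,37.5],[314,270]],p[2]+dz); print(dz,r.inv().apply(P-p))
plan([0.45,-0.07,0.30],down(1.69))
E
```

```text
0.0065 [[ 0.097   0.001  -0.0064]
 [ 0.0202  0.0011 -0.0065]]
0.0085 [[ 0.0967  0.001  -0.0084]
 [ 0.021   0.0011 -0.0085]]
0.0105 [[ 0.0963  0.001  -0.0104]
 [ 0.0218  0.0011 -0.0105]]
turn [-0.001 -0.001 -0.251] shift [ 1.153 -0.261 -0.889] rows turn 2.1 shift 5.9
```

```bash
python3 -m crank '[{"gripper":0,"delta_pos":[0,0,-0.22],"dr":[0,0,0]},{"gripper":0,"delta_pos":[0,0,-0.22],"dr":[0,0,-0.08]},{"gripper":0,"delta_pos":[0,0,-0.22],"dr":[0,0,-0.08]},{"gripper":0,"delta_pos":[0,0,-0.23],"dr":[0,0,-0.09]},{"gripper":0,"delta_pos":[0.19,-0.043,0],"dr":[0,0,0]},{"gripper":0,"delta_pos":[0.19,-0.043,0],"dr":[0,0,0]},{"gripper":0,"delta_pos":[0.19,-0.043,0],"dr":[0,0,0]},{"gripper":0,"delta_pos":[0.19,-0.043,0],"dr":[0,0,0]},{"gripper":0,"delta_pos":[0.19,-0.043,0],"dr":[0,0,0]},{"gripper":0,"delta_pos":[0.2,-0.046,0],"dr":[0,0,0]}]'; python3 -m crank '[{"gripper":0,"delta_pos":[0,0,0],"dr":[0,0,0]},{"gripper":0,"delta_pos":[0,0,0],"dr":[0,0,0]}]'; python3 - <<'E'
from h import *
s=snap("wrist","w3"); print(tool()[0])
E
```

```text
time_s: 6.25
ee_pos: [0.4501, -0.0696, 0.3001]
tcp_rot: [-3.14, -0.001, 1.688]
force: [0.4, -0.5, -0.7]
width: 0.0144
grip_force: 60.1
time_s: 6.5
ee_pos: [0.4511, -0.0713, 0.3007]
tcp_rot: [-3.14, -0.001, 1.689]
force: [1.0, 0.0, -0.3]
width: 0.0144
grip_force: 60.1
[ 0.4512 -0.0716  0.3008]
```

View pics/w3.png

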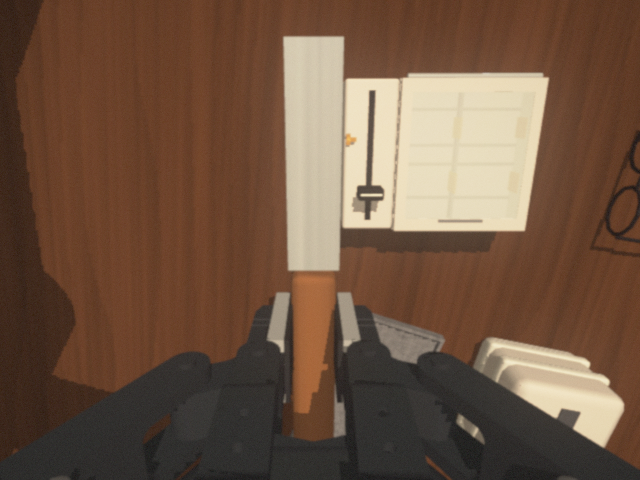

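The view shows the cover with corners near (401,79), (547,77), (526,231) and (393,229). The pointer is at (349,140), the grip at (370,192), and the contact plates at about x=457 and 521. I'll fit the cover quad.

```bash
cat > quad.py <<'E'
from h import *
def quad(s,seed_rect):
    """lines through the 4 sides of the bright cover (seed_rect x0,y0,x1,y1 round its outline)"""
    x0,y0,x1,y1=seed_rect
    m=mask(s,[0,0,165],[180,85,255]); z=np.zeros_like(m); z[y0:y1,x0:x1]=m[y0:y1,x0:x1]
    z=cv2.morphologyEx(z,cv2.MORPH_OPEN,np.ones((5,5)))
    c=blobs(z,2000)[0]; h=cv2.convexHull(c)
    q=cv2.approxPolyN(h,4,ensure_convex=True).reshape(-1,2) if hasattr(cv2,"approxPolyN") else cv2.boxPoints(cv2.minAreaRect(c))
    return q.astype(float),c
E
python3 - <<'E'
from quad import *
s=snap("wrist"); cv2.imwrite("pics/w3b.png",s["img"])
for rect in [(397,60,560,245),(335,60,560,245)]:
    q,c=quad(s,rect); print(q.tolist())
    P=onz(s,q,0.055); print(P[:,:2].tolist(),[np.linalg.norm(P[i]-P[i-1]).round(4) for i in range(4)])
t=snap("top")
q,c=quad(t,(290,205,400,325)); P=onz(t,q,0.055);print("top",q.tolist(),P[:,:2].tolist(),[np.linalg.norm(P[i]-P[i-1]).round(4) for i in range(4)])
m=mask(s,[8,100,150],[25,255,255]); m[:, :344]=0
for c in blobs(m[:250],10): print("brass",cen(c),onz(s,cen(c),0.05))
m=mask(s,[0,0,0],[180,255,90]); m[:,:352]=0; m[:,392:]=0
for c in blobs(m[60:240],10): b=cv2.boundingRect(c);print("dark",b[0],b[1]+60,b[2:])
im=cv2.resize(s["img"][60:250,335:565],None,fx=3.4,fy=3.1);cv2.imwrite("pics/w3c.png",im)
E
```

```text
[[549.0, 73.0], [525.0, 230.0], [397.0, 230.0], [397.0, 73.0]]
[[0.6470747718298641, 0.061464179878874266], [0.6650910395052184, -0.08284323003717094], [0.538571343211246, -0.09793059750082209], [0.5126546503434156, 0.045491208322323826]] [np.float64(0.1354), np.float64(0.1454), np.float64(0.1274), np.float64(0.1457)]
[[549.0, 73.0], [525.0, 230.0], [342.0, 230.0], [345.0, 73.0]]
[[0.6470747718298641, 0.061464179878874266], [0.6650910395052184, -0.08284323003717094], [0.4841791758760755, -0.10441681774769453], [0.46664500023886357, 0.040023940294888365]] [np.float64(0.1817), np.float64(0.1454), np.float64(0.1822), np.float64(0.1455)]
top [[384.0, 307.0], [311.0, 316.0], [300.0, 226.0], [372.0, 218.0]] [[0.48267132380852623, -0.10355267880079494], [0.4644401956350263, 0.043405483191330384], [0.6477718072385831, 0.06669312247945104], [0.6650206891941342, -0.08205065406010721]] [np.float64(0.1836), np.float64(0.1481), np.float64(0.1848), np.float64(0.1497)]
brass [349.4152 138.9883] [[ 0.4793 -0.0164  0.05  ]]
dark 352 230 (40, 10)
dark 358 168 (24, 50)
```

View pics/w3c.png

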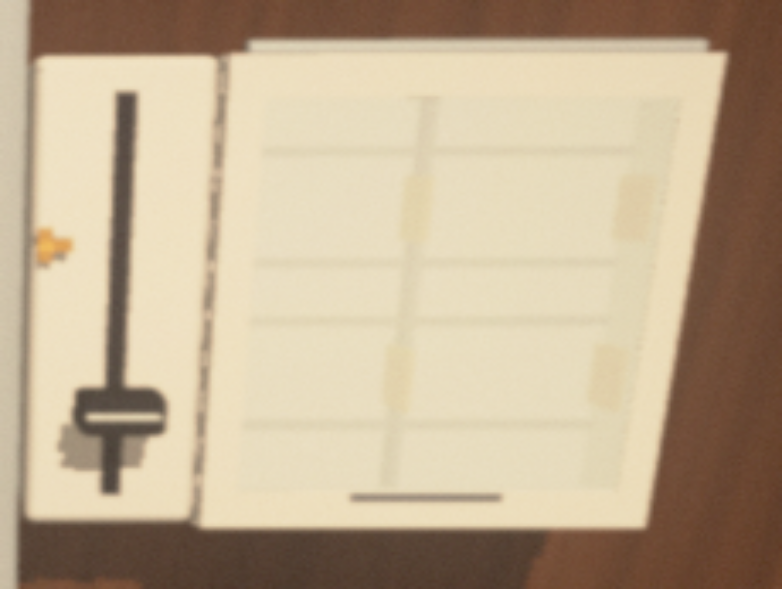

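```bash
cat > pk.py <<'E'
from h import *
O=np.array([0.592,-0.0207]); YAW=0.121
def W(x,y,z=0):  # pack mm -> world m
    c,s=np.cos(YAW),np.sin(YAW); return np.array([O[0]+(c*x-s*y)/1e3,O[1]+(s*x+c*y)/1e3,z/1e3])
def Pk(p):
    c,s=np.cos(YAW),np.sin(YAW); d=np.array(p)[:2]-O; return np.array([c*d[0]+s*d[1],-s*d[0]+c*d[1],p[2]])*1e3
E
python3 - <<'E'
from pk import *
s=snap("wrist");t=snap("top")
print(tri(s,(525,230),t,(372.5,218)),tri(s,(342,229),t,(384,307)))
print(Pk(W(0,-71)),"marker",Pk(onz(s,(349.4,139),0.05)[0]),"grip",Pk(onz(s,(370,192),0.072)[0]))
plan(W(-11,-208,120),down(np.pi/2+YAW))
plan(W(-11,-208,37),down(np.pi/2+YAW))
E
```

```text
(array([ 0.6649, -0.083 ,  0.0557]), np.float64(3.341666327078495e-05)) (array([ 0.4831, -0.1026,  0.0601]), np.float64(0.0011921627036281886))
[ -0. -71.   0.] marker [-111.3146   17.6252   50.    ] grip [-93.018  -28.9404  72.    ]
turn [-0.    -0.    -0.003] shift [-0.698  0.54   0.724] rows turn 0.0 shift 4.6
turn [-0.    -0.    -0.003] shift [-0.698  0.54   1.056] rows turn 0.0 shift 5.5
```

```bash
python3 -m crank '[{"gripper":0,"delta_pos":[-0.175,0.135,0],"dr":[0,0,-0.003]},{"gripper":0,"delta_pos":[-0.175,0.135,0],"dr":[0,0,0]},{"gripper":0,"delta_pos":[-0.174,0.135,0],"dr":[0,0,0]},{"gripper":0,"delta_pos":[-0.174,0.135,0],"dr":[0,0,0]},{"gripper":0,"delta_pos":[0,0,0.2],"dr":[0,0,0]},{"gripper":0,"delta_pos":[0,0,0.2],"dr":[0,0,0]},{"gripper":0,"delta_pos":[0,0,0.2],"dr":[0,0,0]},{"gripper":0,"delta_pos":[0,0,0.12],"dr":[0,0,0]},{"gripper":0,"delta_pos":[0,0,0],"dr":[0,0,0]},{"gripper":0,"delta_pos":[0,0,0],"dr":[0,0,0]}]'; python3 - <<'E'
from pk import *
s=snap("wrist","w4")
plan(W(-11,-208,37),down(np.pi/2+YAW))
E
```

```text
time_s: 8.0
ee_pos: [0.6067, -0.2285, 0.1231]
tcp_rot: [3.14, 0.001, 1.693]
force: [-0.9, 0.3, -0.4]
width: 0.0142
grip_force: 64.4
turn [0.002 0.001 0.001] shift [ 0.    -0.003  0.346] rows turn 0.0 shift 1.4
```

View pics/w4.png

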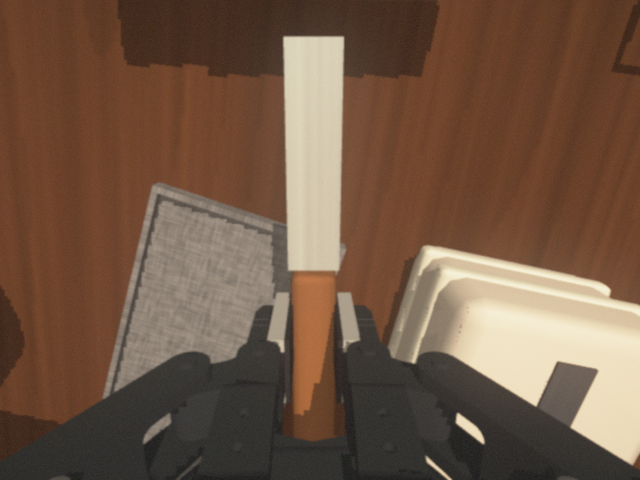

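The opener is still straight, and the tissue box's near corner shows at about (425,248) to (388,358). I'll check the clearance before going down.

```bash
python3 - <<'E'
from pk import *
s=snap("wrist");p,r=tool()
for z in (0,0.03,0.07,0.1): print(z,r.inv().apply(onz(s,[(425,248),(388,358),(443,272),(420,358)],z)-p)[:,:2].round(3).tolist())
E
```

```text
0 [[-0.015, 0.078], [-0.102, 0.057], [-0.033, 0.092], [-0.102, 0.082]]
0.03 [[-0.005, 0.069], [-0.083, 0.051], [-0.02, 0.082], [-0.083, 0.072]]
0.07 [[0.009, 0.058], [-0.056, 0.042], [-0.004, 0.068], [-0.056, 0.06]]
0.1 [[0.019, 0.049], [-0.036, 0.036], [0.008, 0.058], [-0.036, 0.051]]
```

```bash
python3 -m crank '[{"gripper":0,"delta_pos":[0.1,-0.003,0],"dr":[0,0,0]},{"gripper":0,"delta_pos":[0,0,0.12],"dr":[0,0,0]},{"gripper":0,"delta_pos":[0,0,0.12],"dr":[0,0,0]},{"gripper":0,"delta_pos":[0,0,0.105],"dr":[0,0,0]},{"gripper":0,"delta_pos":[0,0,0],"dr":[0,0,0]},{"gripper":0,"delta_pos":[0,0,0],"dr":[0,0,0]}]'; python3 - <<'E'
from pk import *
p,r=tool(); print(Pk(p),Pk(p+r.apply([.0968,.001,-.0067])))
s=snap("wrist","w5")
im=s["img"][0:300,150:550]; cv2.imwrite("pics/w5c.png",cv2.resize(im,None,fx=2,fy=2))
E
```

```text
time_s: 8.85
ee_pos: [0.6032, -0.2036, 0.0372]
tcp_rot: [3.139, 0.002, 1.693]
force: [0.3, -0.3, -0.8]
width: 0.014
grip_force: 64.4
[ -10.9548 -182.9283   37.1995] [-10.1184 -86.1158  43.7387]
```

View pics/w5c.png

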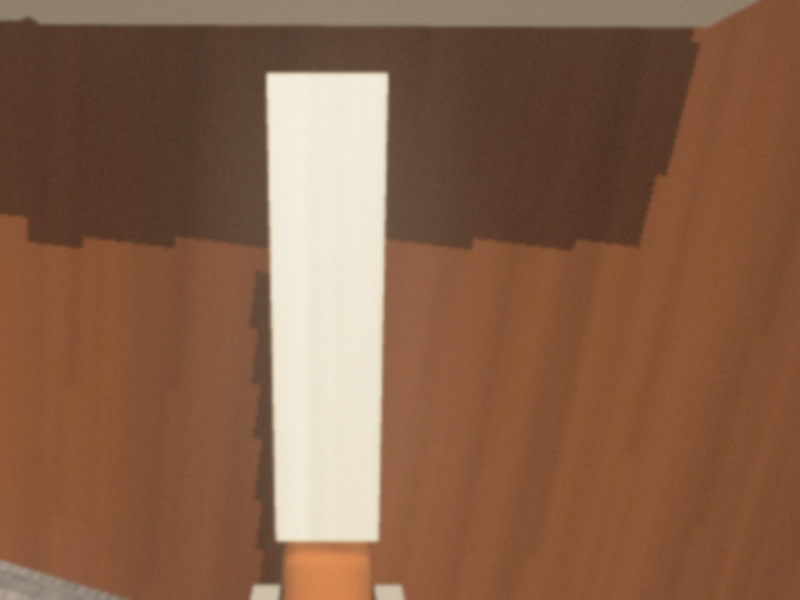

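The blade points squarely at the pack's front edge, which is the line at the top of the crop, and the tip is about 15 mm short. I'll insert it slowly.

```bash
python3 -m crank '[{"gripper":0,"delta_pos":[0.03,0,0],"dr":[0,0,0]},{"gripper":0,"delta_pos":[0.03,0,0],"dr":[0,0,0]},{"gripper":0,"delta_pos":[0.03,0,0],"dr":[0,0,0]},{"gripper":0,"delta_pos":[0,0,0],"dr":[0,0,0]}]'; python3 -m crank '[{"gripper":0,"delta_pos":[0.04,0,0],"dr":[0,0,0]},{"gripper":0,"delta_pos":[0.04,0,0],"dr":[0,0,0]},{"gripper":0,"delta_pos":[0.04,0,0],"dr":[0,0,0]},{"gripper":0,"delta_pos":[0,0,0],"dr":[0,0,0]},{"gripper":0,"delta_pos":[0,0,0],"dr":[0,0,0]}]'; python3 - <<'E'
from pk import *
p,r=tool(); print(Pk(p),Pk(p+r.apply([.0968,.001,-.0067])))
s=snap("wrist")
m=mask(s,[3,150,90],[16,255,255]); m[:, :285]=0; m[:,345:]=0; c=blobs(m[:480],500)
print([cv2.boundingRect(x) for x in c])
E
```

```text
time_s: 9.4
ee_pos: [0.5995, -0.1801, 0.0354]
tcp_rot: [-3.142, -0.0, 1.694]
force: [-0.0, -0.2, -0.6]
width: 0.0143
grip_force: 64.4
time_s: 10.02
ee_pos: [0.596, -0.1512, 0.0354]
tcp_rot: [3.141, 0.0, 1.693]
force: [-0.5, 0.5, 0.0]
width: 0.0142
grip_force: 64.4
[ -11.8137 -129.9882   35.3724] [-10.966  -33.1852  42.0507]
[(292, 273, 52, 167)]
```

```bash
python3 -m crank '[{"gripper":0,"delta_pos":[0,0,-0.03],"dr":[0,0,0]},{"gripper":0,"delta_pos":[0,0,-0.03],"dr":[0,0,0]},{"gripper":0,"delta_pos":[0,0,-0.04],"dr":[0,0,0]},{"gripper":0,"delta_pos":[0,0,-0.04],"dr":[0,0,0]},{"gripper":0,"delta_pos":[0,0,-0.04],"dr":[0,0,0]},{"gripper":0,"delta_pos":[0,0,-0.04],"dr":[0,0,0]},{"gripper":0,"delta_pos":[0,0,-0.02],"dr":[0,0,0]},{"gripper":0,"delta_pos":[0,0,0],"dr":[0,0,0]}]'; python3 - <<'E'
from pk import *
p,r=tool(); print(Pk(p),Pk(p+r.apply([.0968,.001,-.0067])))
s=snap("wrist","w6");t=snap("scene"); cv2.imwrite("pics/ab.png",np.vstack([cv2.resize(s["img"],(400,300)),cv2.resize(t["img"][170:350,180:420],(400,300))]))
E
```

```text
time_s: 11.08
ee_pos: [0.5961, -0.1512, 0.0958]
tcp_rot: [3.141, 0.001, 1.693]
force: [0.1, 0.0, -0.8]
width: 0.0145
grip_force: 64.4
[ -11.7028 -130.0634   95.7791] [-10.8431 -33.2586 102.4284]
```

View pics/ab.png

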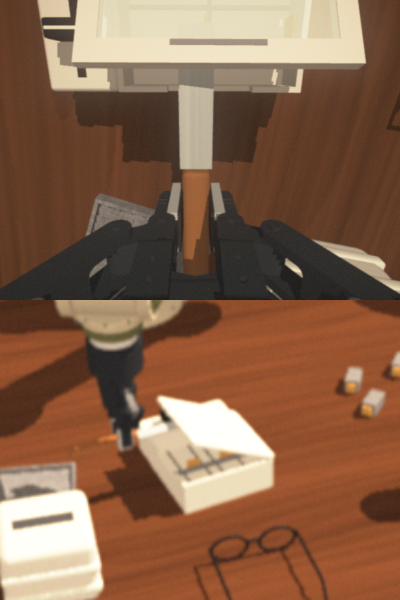

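The lower half shows the cover lifted by the blade at roughly 0.45 rad, with the fingers well clear of it. I'll keep swinging it back.

```bash
python3 -m crank '[{"gripper":0,"delta_pos":[0,0,-0.04],"dr":[0,0,0]},{"gripper":0,"delta_pos":[0,0,-0.04],"dr":[0,0,0]},{"gripper":0,"delta_pos":[0,0,0],"dr":[0,0,0]},{"gripper":0,"delta_pos":[0.043,0,-0.013],"dr":[0,0,0]},{"gripper":0,"delta_pos":[0.043,0,-0.013],"dr":[0,0,0]},{"gripper":0,"delta_pos":[0.043,0,-0.013],"dr":[0,0,0]},{"gripper":0,"delta_pos":[0.043,0,-0.013],"dr":[0,0,0]},{"gripper":0,"delta_pos":[0,0,0],"dr":[0,0,0]}]'; python3 -m crank '[{"gripper":0,"delta_pos":[0.04,0,-0.02],"dr":[0,0,0]},{"gripper":0,"delta_pos":[0.04,0,-0.02],"dr":[0,0,0]},{"gripper":0,"delta_pos":[0.04,0,-0.02],"dr":[0,0,0]},{"gripper":0,"delta_pos":[0.047,0,-0.003],"dr":[0,0,0]},{"gripper":0,"delta_pos":[0.047,0,-0.003],"dr":[0,0,0]},{"gripper":0,"delta_pos":[0.047,0,-0.003],"dr":[0,0,0]},{"gripper":0,"delta_pos":[0,0,0],"dr":[0,0,0]}]'; python3 -m crank '[{"gripper":0,"delta_pos":[0.03,0,0.003],"dr":[0,0,0]},{"gripper":0,"delta_pos":[0.03,0,0.003],"dr":[0,0,0]},{"gripper":0,"delta_pos":[0.03,0,0.003],"dr":[0,0,0]},{"gripper":0,"delta_pos":[0,0,0],"dr":[0,0,0]},{"gripper":0,"delta_pos":[0,0,0],"dr":[0,0,0]}]'; python3 - <<'E'
from pk import *
p,r=tool(); print(Pk(p),Pk(p+r.apply([.0968,.001,-.0067])))
s=snap("wrist","w7");t=snap("scene"); cv2.imwrite("pics/ab2.png",np.vstack([cv2.resize(s["img"],(400,300)),cv2.resize(t["img"][150:330,180:420],(400,300))]))
E
```

```text
time_s: 12.18
ee_pos: [0.5906, -0.1072, 0.1286]
tcp_rot: [3.141, -0.0, 1.694]
force: [-0.3, -0.8, -1.2]
width: 0.0143
grip_force: 64.4
time_s: 13.05
ee_pos: [0.5825, -0.0425, 0.1455]
tcp_rot: [-3.141, -0.001, 1.694]
force: [0.0, -0.3, -1.8]
width: 0.0142
grip_force: 64.4
time_s: 13.68
ee_pos: [0.5799, -0.0211, 0.1433]
tcp_rot: [-3.142, -0.0, 1.693]
force: [-0.1, -0.1, -1.7]
width: 0.0145
grip_force: 64.4
[-12.064    1.033  143.3125] [-11.2208  97.8326 150.0407]
```

View pics/ab2.png

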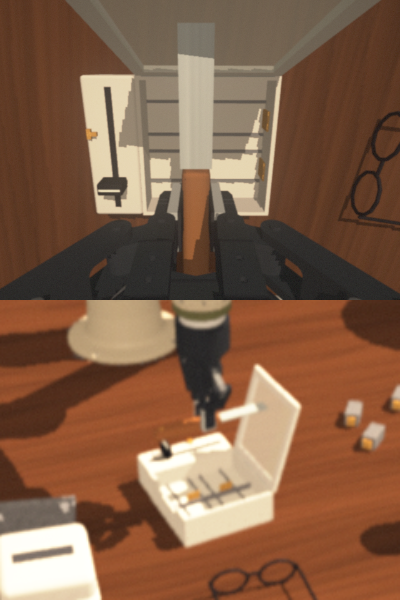

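The cover stands well back and the blade is unchanged in the grip. I'll nudge it a little farther, then carry the opener back over the tray.

```bash
python3 -m crank '[{"gripper":0,"delta_pos":[0.025,0,0],"dr":[0,0,0]},{"gripper":0,"delta_pos":[0,0,0],"dr":[0,0,0]},{"gripper":0,"delta_pos":[0,0,0],"dr":[0,0,0]},{"gripper":0,"delta_pos":[-0.15,0,0],"dr":[0,0,0]},{"gripper":0,"delta_pos":[-0.2,0,-0.1],"dr":[0,0,0]},{"gripper":0,"delta_pos":[-0.2,0,-0.1],"dr":[0,0,0]},{"gripper":0,"delta_pos":[0,0,0],"dr":[0,0,0]}]'; python3 - <<'E'
from pk import *
plan([0.537,-0.358,0.19],down(1.33))
t=snap("scene"); cv2.imwrite("pics/sc3.png",t["img"])
E
```

```text
time_s: 14.65
ee_pos: [0.5965, -0.155, 0.195]
tcp_rot: [3.139, 0.002, 1.689]
force: [-0.7, 0.2, -1.1]
width: 0.0143
grip_force: 64.4
turn [0.002 0.001 0.229] shift [-0.845 -0.038  0.02 ] rows turn 1.9 shift 3.4
```

```bash
python3 -m crank '[{"gripper":0,"delta_pos":[0,0,0],"dr":[0,0,0.115]},{"gripper":0,"delta_pos":[0,0,0],"dr":[0,0,0.114]},{"gripper":0,"delta_pos":[-0.21,-0.01,0],"dr":[0,0,0]},{"gripper":0,"delta_pos":[-0.21,-0.01,0],"dr":[0,0,0]},{"gripper":0,"delta_pos":[-0.21,-0.01,0],"dr":[0,0,0]},{"gripper":0,"delta_pos":[-0.21,-0.01,0],"dr":[0,0,0]},{"gripper":0,"delta_pos":[0,0,0],"dr":[0,0,0]},{"gripper":0,"delta_pos":[0,0,0],"dr":[0,0,0]}]'; python3 - <<'E'
from pk import *
s=snap("wrist","w8")
m=cv2.morphologyEx(mask(s,[0,0,60],[180,90,225]),cv2.MORPH_OPEN,np.ones((3,3)))
g=cv2.cvtColor(s["img"],cv2.COLOR_BGR2HSV)
S=(g[:,:,1]<100).astype(np.uint8)*255
c=[x for x in blobs(cv2.morphologyEx(S,cv2.MORPH_OPEN,np.ones((3,3))),3000)]
for x in c:
    h=cv2.convexHull(x).reshape(-1,2); q=cv2.approxPolyN(h.reshape(-1,1,2),4).reshape(-1,2); print(cv2.contourArea(x),q.tolist(),onz(s,q,0.012)[:,:2].tolist())
p,r=tool(); print(p, "junction",onz(s,(314,270),p[2]+.0085))
# cover angle from top/scene later
plan([0.537,-0.358,0.0065],down(1.33))
E
```

```text
time_s: 15.7
ee_pos: [0.5372, -0.3518, 0.1927]
tcp_rot: [-3.141, -0.001, 1.335]
force: [0.8, 0.4, -1.4]
width: 0.0144
grip_force: 64.4
110929.0 [[644, 479], [-9, 479], [222, 33], [400, 27]] [[0.7998052994238458, -0.7038343118429434], [0.15219595399710184, -0.5494437523363878], [0.5037509356597469, -0.20961964322256], [0.6295818027849462, -0.2357265066111923]]
29325.5 [[639, 0], [639, 164], [470, 188], [464, 0]] [[0.7969350527463006, -0.2580782242947722], [0.7963826412035125, -0.37612323952420723], [0.6642164830893097, -0.3641640211972595], [0.6765809805893607, -0.2292508686717785]]
[ 0.5374 -0.3515  0.193 ] junction [[ 0.543  -0.3309  0.2015]]
turn [-0.    -0.001  0.003] shift [-0.026  0.004  0.746] rows turn 0.0 shift 3.0
```

View pics/w8.png

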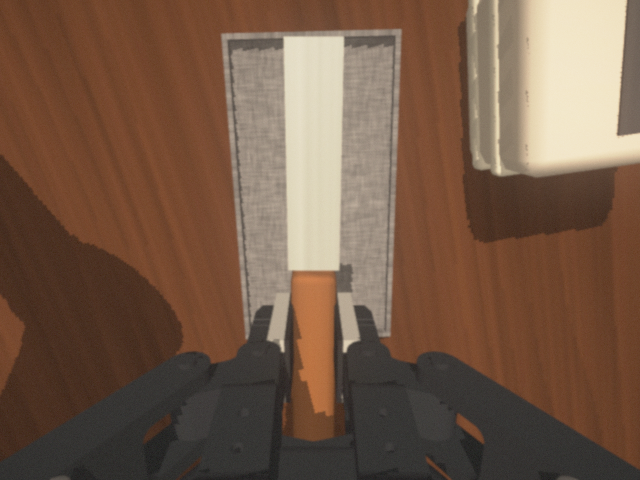

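The tray corners are at (222,33), (400,29), (390,335) and (246,335), and the opener lies along its axis. I'll lower and release.

```bash
python3 -m crank '[{"gripper":0,"delta_pos":[-0.026,0.004,0],"dr":[0,0,0]},{"gripper":0,"delta_pos":[0,0,0.2],"dr":[0,0,0]},{"gripper":0,"delta_pos":[0,0,0.2],"dr":[0,0,0]},{"gripper":0,"delta_pos":[0,0,0.2],"dr":[0,0,0]},{"gripper":0,"delta_pos":[0,0,0.08],"dr":[0,0,0]},{"gripper":0,"delta_pos":[0,0,0.03],"dr":[0,0,0]},{"gripper":0,"delta_pos":[0,0,0.02],"dr":[0,0,0]},{"gripper":0,"delta_pos":[0,0,0.011],"dr":[0,0,0]},{"gripper":0,"delta_pos":[0,0,0],"dr":[0,0,0]},{"gripper":0,"delta_pos":[0,0,0],"dr":[0,0,0]}]'
```

```text
time_s: 17.0
ee_pos: [0.5365, -0.36, 0.0086]
tcp_rot: [3.141, 0.0, 1.334]
force: [-0.2, -0.3, -0.3]
width: 0.0146
grip_force: 64.4
```

```bash
python3 -m crank '[{"gripper":0,"delta_pos":[0,0,0.008],"dr":[0,0,0]},{"gripper":0,"delta_pos":[0,0,0],"dr":[0,0,0]},{"gripper":0.35,"delta_pos":[0,0,0],"dr":[0,0,0]},{"gripper":0.35,"delta_pos":[0,0,0],"dr":[0,0,0]},{"gripper":0.35,"delta_pos":[0,0,0],"dr":[0,0,0]},{"gripper":0.35,"delta_pos":[0,0,-0.1],"dr":[0,0,0]},{"gripper":0.35,"delta_pos":[0,0,-0.2],"dr":[0,0,0]},{"gripper":0.35,"delta_pos":[0,0,-0.2],"dr":[0,0,0]},{"gripper":0.35,"delta_pos":[0,0,-0.2],"dr":[0,0,0]},{"gripper":0.35,"delta_pos":[0,0,0],"dr":[0,0,0]}]'; python3 - <<'E'
from pk import *
from opn import opener
s=snap("wrist","w9"); print(tool()[0])
for e1,e2,a in opener(s): print(e1,e2,a,onz(s,[e1,e2],0.02).tolist())
t=snap("top","top2")
m=mask(t,[5,100,170],[25,255,255])
for c in blobs(m[100:],4): print("brass/top",cen(c)+[0,100],cv2.contourArea(c))
m=mask(t,[0,0,120],[30,90,230]);
for c in blobs(m[270:365,100:230],30): print("cell",cen(c)+[100,270],cv2.minAreaRect(c)[1:],onz(t,cen(c)+[100,270],0.024))
plan([0.42,0.31,0.3],down(0.9))
E
```

```text
time_s: 18.25
ee_pos: [0.5375, -0.3609, 0.1856]
tcp_rot: [3.135, 0.004, 1.334]
force: [-0.6, -0.4, -0.4]
width: 0.0297
grip_force: 0.0
[ 0.5367 -0.3602  0.1826]
[309.5 185. ] [309.5 299. ] 1389.0 [[0.5414221845558804, -0.3395905780781492, 0.020000000000000018], [0.518777049394758, -0.43271241333001986, 0.020000000000000018]]
brass/top [507.5734 283.5189] 180.5
brass/top [198.0684 319.453 ] 19.5
brass/top [151.3524 329.181 ] 17.5
brass/top [201.5729 284.5   ] 16.0
cell [141.8565 338.6021] ((12.323444366455078, 23.141733169555664), 41.18592834472656) [[0.4181 0.3897 0.024 ]]
cell [190.3906 330.2781] ((12.480754852294922, 22.74271011352539), 33.690067291259766) [[0.4351 0.2911 0.024 ]]
cell [191.9545 292.9382] ((12.28590202331543, 22.360342025756836), 47.48955535888672) [[0.5114 0.2908 0.024 ]]
turn [-0.    -0.     0.276] shift [ 1.81  -2.029 -0.477] rows turn 2.3 shift 11.0
```

The opener lies in the tray with its junction at (0.541,-0.340). Now I'll go to the batteries with the tool's x opposite to the noses, raising first.

```bash
python3 -m crank '[{"gripper":0.35,"delta_pos":[0,0,-0.2],"dr":[0,0,-0.112]},{"gripper":0.35,"delta_pos":[0,0,-0.2],"dr":[0,0,-0.112]},{"gripper":0.35,"delta_pos":[0,0,0],"dr":[0,0,-0.112]},{"gripper":0.35,"delta_pos":[0,0,0],"dr":[0,0,-0.112]},{"gripper":0.35,"delta_pos":[0,0,0],"dr":[0,0,-0.112]},{"gripper":0.35,"delta_pos":[0,0,0],"dr":[0,0,-0.112]},{"gripper":0.6,"delta_pos":[0,0,0],"dr":[0,0,0]}]'; python3 - <<'E'
from pk import *
plan([0.416,0.36,0.26],down(2.39))
E
```

```text
time_s: 19.23
ee_pos: [0.5361, -0.3597, 0.2793]
tcp_rot: [3.142, -0.003, 2.388]
force: [-0.3, 0.7, 0.1]
width: 0.0469
grip_force: 0.0
turn [ 0.    -0.002 -0.002] shift [2.317 1.775 0.077] rows turn 0.0 shift 11.7
```

```bash
python3 -m crank '[{"gripper":0.6,"delta_pos":[0.178,0.1365,0],"dr":[0,0,0]},{"gripper":0.6,"delta_pos":[0.178,0.1365,0],"dr":[0,0,0]},{"gripper":0.6,"delta_pos":[0.178,0.1365,0],"dr":[0,0,0]},{"gripper":0.6,"delta_pos":[0.178,0.1365,0],"dr":[0,0,0]},{"gripper":0.6,"delta_pos":[0.178,0.1365,0],"dr":[0,0,0]},{"gripper":0.6,"delta_pos":[0.178,0.1365,0],"dr":[0,0,0]},{"gripper":0.6,"delta_pos":[0.178,0.1365,0],"dr":[0,0,0]}]'; python3 -m crank '[{"gripper":0.6,"delta_pos":[0.178,0.1365,0],"dr":[0,0,0]},{"gripper":0.6,"delta_pos":[0.178,0.1365,0],"dr":[0,0,0]},{"gripper":0.6,"delta_pos":[0.178,0.1365,0],"dr":[0,0,0]},{"gripper":0.6,"delta_pos":[0.178,0.1365,0],"dr":[0,0,0]},{"gripper":0.6,"delta_pos":[0.178,0.1365,0],"dr":[0,0,0]},{"gripper":0.6,"delta_pos":[0.178,0.1365,0],"dr":[0,0,0]},{"gripper":0.6,"delta_pos":[0,0,0.08],"dr":[0,0,0]},{"gripper":0.6,"delta_pos":[0,0,0],"dr":[0,0,0]},{"gripper":0.6,"delta_pos":[0,0,0],"dr":[0,0,0]}]';  python3 - <<'E'
from pk import *
s=snap("wrist","w10"); print(tool()[0])
hs=cv2.cvtColor(s["img"],cv2.COLOR_BGR2HSV)
m=(hs[:,:,1]<110).astype(np.uint8)*255; m[300:]=0
for c in blobs(cv2.morphologyEx(m,cv2.MORPH_OPEN,np.ones((3,3))),150): print(cen(c),cv2.contourArea(c),cv2.boundingRect(c),hs[int(cen(c)[1]),int(cen(c)[0])])
E
```

```text
time_s: 20.1
ee_pos: [0.4714, 0.0291, 0.2804]
tcp_rot: [-3.141, -0.001, 2.384]
force: [1.0, -0.5, 0.5]
width: 0.0512
grip_force: 0.0
time_s: 21.22
ee_pos: [0.4175, 0.3589, 0.2615]
tcp_rot: [3.141, 0.0, 2.387]
force: [0.6, 1.1, 0.1]
width: 0.0514
grip_force: 0.0
[0.4176 0.3589 0.2618]
[335.9521 173.4045] 1264.0 (322, 149, 29, 51) [ 14  51 207]
[274.9676 252.456 ] 1240.0 (258, 228, 34, 51) [ 15  51 204]
[327.2055 289.0914] 476.0 (315, 278, 26, 22) [ 14  50 202]
```

View pics/w10.png

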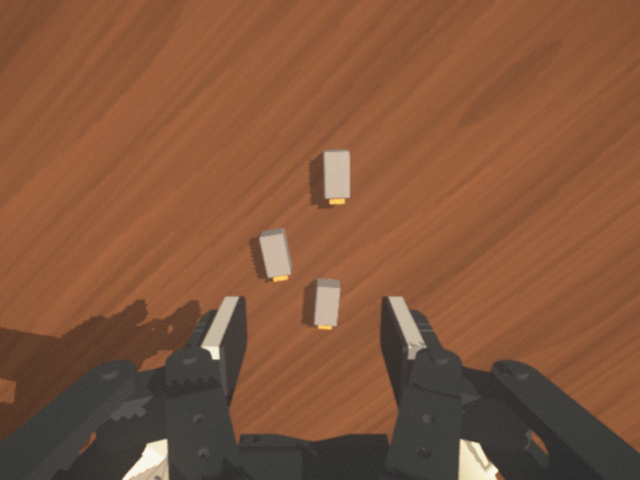

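Exactly three batteries are seen, at (336,173), (275,252) and (327,303), with the noses towards the bottom of the image. I'll measure them.

```bash
cat > cells.py <<'E'
from pk import *
def cells(s,z=0.024,rows=480,cols=(0,640)):
    """top faces of batteries: centre of the whole battery and yaw to the nose"""
    hs=cv2.cvtColor(s["img"],cv2.COLOR_BGR2HSV)
    m=((hs[:,:,1]<85)&(hs[:,:,2]>180)).astype(np.uint8)*255; m[rows:]=0; m[:,:cols[0]]=0; m[:,cols[1]:]=0
    br=cv2.inRange(hs,np.array([10,120,190]),np.array([28,255,255])); br[rows:]=0
    noses=[cen(c) for c in blobs(br,6)]
    out=[]
    for c in blobs(cv2.morphologyEx(m,cv2.MORPH_OPEN,np.ones((3,3))),150):
        r=cv2.minAreaRect(c); b=onz(s,cv2.boxPoints(r),z)[:,:2]; e=[b[1]-b[0],b[2]-b[1]]; L=[np.linalg.norm(v) for v in e]
        if not (0.035<max(L)<0.055 and 0.017<min(L)<0.032) or not noses: continue
        n=min(noses,key=lambda q:np.linalg.norm(q-np.array(r[0]))); u=e[int(np.argmax(L))]/max(L)
        tc=b.mean(0); 
        if u@(onz(s,n,0.012)[0,:2]-tc)<0: u=-u
        out.append(dict(c=tc+0.003*u,yaw=np.arctan2(u[1],u[0]),L=np.round(L,4),px=cen(c)))
    return out
E
python3 - <<'E'
from cells import *
s=snap("wrist")
for d in cells(s): print(d); plan(np.r_[d["c"],0.12],down(d["yaw"]+np.pi))
E
```

```text
{'c': array([0.4209, 0.3866]), 'yaw': np.float64(-0.7282825059718467), 'L': array([0.0212, 0.043 ]), 'px': array([336.6657, 174.0261])}
turn [ 0.001  0.    -0.017] shift [0.064 0.091 0.567] rows turn 0.1 shift 2.3
{'c': array([0.4387, 0.2882]), 'yaw': np.float64(-0.5857897185425948), 'L': array([0.0226, 0.0432]), 'px': array([274.8408, 254.8283])}
turn [ 0.001  0.    -0.107] shift [-0.226 -0.189  0.567] rows turn 0.9 shift 2.6
{'c': array([0.5146, 0.2878]), 'yaw': np.float64(-0.8419190363491389), 'L': array([0.0435, 0.0223]), 'px': array([326.8986, 305.5348])}
turn [0.001 0.    0.056] shift [-0.471  0.1    0.567] rows turn 0.5 shift 3.0
```

Taking the first battery at (0.421,0.387): hover, remeasure from closer, then descend.

```bash
python3 -m crank '[{"gripper":0.6,"delta_pos":[0.032,0.045,0.14],"dr":[0,0,-0.017]},{"gripper":0.6,"delta_pos":[0.032,0.046,0.14],"dr":[0,0,0]},{"gripper":0.6,"delta_pos":[0,0,0.14],"dr":[0,0,0]},{"gripper":0.6,"delta_pos":[0,0,0.147],"dr":[0,0,0]},{"gripper":0.6,"delta_pos":[0,0,0],"dr":[0,0,0]},{"gripper":0.6,"delta_pos":[0,0,0],"dr":[0,0,0]}]'; python3 - <<'E'
from cells import *
s=snap("wrist")
for d in cells(s): print(d); plan(np.r_[d["c"],0.010],down(d["yaw"]+np.pi))
for d in cells(s,z=0.034): print(d)
E
```

```text
time_s: 22.08
ee_pos: [0.4216, 0.3872, 0.1212]
tcp_rot: [3.139, 0.001, 2.415]
force: [-0.1, -0.9, 0.9]
width: 0.0508
grip_force: 0.0
{'c': array([0.421 , 0.3868]), 'yaw': np.float64(-0.7137337787617595), 'L': array([0.0217, 0.0425]), 'px': array([311.1113, 232.841 ])}
turn [ 0.002  0.001 -0.008] shift [ 0.001 -0.003  0.446] rows turn 0.1 shift 1.8
{'c': array([0.5097, 0.2933]), 'yaw': np.float64(2.316885914408652), 'L': array([0.0409, 0.0225]), 'px': array([295.3753, 412.778 ])}
turn [-0.001  0.003 -1.937] shift [ 0.515 -0.004  0.446] rows turn 16.4 shift 2.7
{'c': array([0.4188, 0.3888]), 'yaw': np.float64(-0.7137337787617597), 'L': array([0.0208, 0.0407]), 'px': array([311.1113, 232.841 ])}
{'c': array([0.5036, 0.2994]), 'yaw': np.float64(2.316885914408654), 'L': array([0.0392, 0.0215]), 'px': array([295.3753, 412.778 ])}
```

```bash
python3 -m crank '[{"gripper":0.6,"delta_pos":[0.001,-0.003,0.15],"dr":[0,0,-0.008]},{"gripper":0.6,"delta_pos":[0,0,0.15],"dr":[0,0,0]},{"gripper":0.6,"delta_pos":[0,0,0.1],"dr":[0,0,0]},{"gripper":0.6,"delta_pos":[0,0,0.046],"dr":[0,0,0]},{"gripper":0.6,"delta_pos":[0,0,0],"dr":[0,0,0]},{"gripper":0,"delta_pos":[0,0,0],"dr":[0,0,0]},{"gripper":0,"delta_pos":[0,0,0],"dr":[0,0,0]},{"gripper":0,"delta_pos":[0,0,0],"dr":[0,0,0]},{"gripper":0,"delta_pos":[0,0,0],"dr":[0,0,0]}]'; python3 -m crank '[{"gripper":0,"delta_pos":[0,0,-0.1],"dr":[0,0,0]},{"gripper":0,"delta_pos":[0,0,-0.2],"dr":[0,0,0]},{"gripper":0,"delta_pos":[0,0,-0.2],"dr":[0,0,0]},{"gripper":0,"delta_pos":[0,0,-0.2],"dr":[0,0,0]},{"gripper":0,"delta_pos":[0,0,-0.2],"dr":[0,0,0]},{"gripper":0,"delta_pos":[0,0,-0.05],"dr":[0,0,0]},{"gripper":0,"delta_pos":[0,0,0],"dr":[0,0,0]}]'; python3 - <<'E'
from cells import *
s=snap("wrist"); p,r=tool()
for d in cells(s,z=p[2]+0.014): print(d,r.inv().apply(np.r_[d["c"],p[2]]-p),r.as_euler("xyz")[2]-np.pi-d["yaw"])
print("bay2 high");plan(W(31,-27,240),down(YAW+np.pi))
E
```

```text
time_s: 23.25
ee_pos: [0.4208, 0.3871, 0.0093]
tcp_rot: [3.139, 0.001, 2.429]
force: [-1.8, 0.5, 6.7]
width: 0.0223
grip_force: 59.7
time_s: 24.12
ee_pos: [0.4199, 0.3865, 0.2454]
tcp_rot: [3.141, 0.0, 2.428]
force: [0.0, 0.7, -0.5]
width: 0.0226
grip_force: 59.1
bay2 high
turn [-0.001 -0.001 -0.531] shift [-0.612 -1.807  0.017] rows turn 4.5 shift 7.6
```

```bash
python3 -m crank '[{"gripper":0,"delta_pos":[0,0,0],"dr":[0,0,-0.106]},{"gripper":0,"delta_pos":[0,0,0],"dr":[0,0,-0.106]},{"gripper":0,"delta_pos":[0,0,0],"dr":[0,0,-0.106]},{"gripper":0,"delta_pos":[0,0,0],"dr":[0,0,-0.106]},{"gripper":0,"delta_pos":[0,0,0],"dr":[0,0,-0.107]},{"gripper":0,"delta_pos":[0,0,0],"dr":[0,0,0]}]'; python3 -m crank '[{"gripper":0,"delta_pos":[-0.061,-0.181,0],"dr":[0,0,0]},{"gripper":0,"delta_pos":[-0.061,-0.181,0],"dr":[0,0,0]},{"gripper":0,"delta_pos":[-0.061,-0.181,0],"dr":[0,0,0]},{"gripper":0,"delta_pos":[-0.061,-0.181,0],"dr":[0,0,0]},{"gripper":0,"delta_pos":[-0.061,-0.181,0],"dr":[0,0,0]},{"gripper":0,"delta_pos":[-0.061,-0.181,0],"dr":[0,0,0]},{"gripper":0,"delta_pos":[-0.061,-0.181,0],"dr":[0,0,0]},{"gripper":0,"delta_pos":[-0.061,-0.181,0],"dr":[0,0,0]},{"gripper":0,"delta_pos":[-0.061,-0.18,0],"dr":[0,0,0]},{"gripper":0,"delta_pos":[-0.061,-0.18,0],"dr":[0,0,0]}]';python3 -m crank '[{"gripper":0,"delta_pos":[0,0,0],"dr":[0,0,0]},{"gripper":0,"delta_pos":[0,0,0],"dr":[0,0,0]}]'; python3 - <<'E'
from cells import *
s=snap("wrist","w11")
plan(W(31,-27,100),down(YAW+np.pi))
E
```

```text
time_s: 24.92
ee_pos: [0.4196, 0.3863, 0.2436]
tcp_rot: [-3.14, -0.003, -3.022]
force: [-0.1, 0.5, -0.1]
width: 0.0222
grip_force: 59.0
time_s: 26.18
ee_pos: [0.6262, -0.0452, 0.2442]
tcp_rot: [3.141, -0.002, -3.025]
force: [0.2, 0.6, 0.6]
width: 0.0223
grip_force: 59.1
time_s: 26.42
ee_pos: [0.6256, -0.0433, 0.2444]
tcp_rot: [3.141, -0.001, -3.023]
force: [-0.5, 0.5, 0.2]
width: 0.0221
grip_force: 59.1
turn [ 0.    -0.001 -0.001] shift [-0.002 -0.004  0.579] rows turn 0.0 shift 2.3
```

View pics/w11.png

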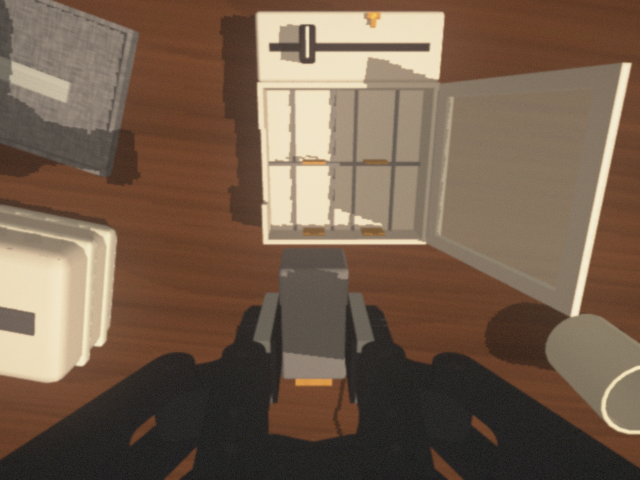

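The view shows the bays, with plates at (314,161), (374,161), (314,231) and (372,231). The held battery's nose at (313,382) faces the +x side. I'll check the pack pose from this view before going down.

```bash
python3 - <<'E'
from cells import *
s=snap("wrist")
m=mask(s,[0,0,70],[180,110,255]); g=s["img"]
print("rim",[Pk(q).round(1).tolist() for q in onz(s,[(258,83),(264,243),(256,13),(443,13)],0.05)])
print("expect px of pack points",proj(s,[W(-66,-71,50),W(66,-71,50),W(-116,-71,50),W(-116,71,50)]).round(1).tolist())
print("plates",proj(s,[W(-3,-27,30),W(-3,27,30),W(60,-27,30),W(60,27,30)]).round(1).tolist())
hs=cv2.cvtColor(g,cv2.COLOR_BGR2HSV)
br=cv2.inRange(hs,np.array([8,110,90]),np.array([28,255,255])); br=cv2.morphologyEx(br[140:245,265:425],cv2.MORPH_OPEN,np.ones((2,2)))
for c in blobs(br,20): b=cv2.boundingRect(c); print("brass",cen(c)+[265,140],b)
E
```

```text
rim [[-66.4, -69.0, 50.0], [64.6, -68.9, 50.0], [-115.2, -68.5, 50.0], [-115.3, 70.8, 50.0]]
expect px of pack points [[255.4, 83.6], [261.7, 244.5], [252.6, 11.9], [443.4, 11.9]]
plates [[311.9, 162.2], [373.8, 162.3], [312.0, 231.6], [370.8, 231.6]]
brass [373.1072 232.2351] (97, 89, 24, 8)
brass [314.0625 232.0958] (39, 89, 21, 8)
brass [375.8507 162.5149] (99, 21, 25, 4)
brass [314.     162.5179] (38, 21, 23, 4)
```

```bash
sed -i 's/-0.0207/-0.0197/' pk.py; python3 -m crank '[{"gripper":0,"delta_pos":[-0.002,-0.008,0.145],"dr":[0,0,0]},{"gripper":0,"delta_pos":[0,0,0.145],"dr":[0,0,0]},{"gripper":0,"delta_pos":[0,0,0.145],"dr":[0,0,0]},{"gripper":0,"delta_pos":[0,0,0.145],"dr":[0,0,0]},{"gripper":0,"delta_pos":[0,0,0],"dr":[0,0,0]},{"gripper":0,"delta_pos":[0,0,0],"dr":[0,0,0]}]'; python3 - <<'E'
from cells import *
s=snap("wrist","w12")
plan(W(31,-27,29),down(YAW+np.pi))
E
```

```text
time_s: 27.28
ee_pos: [0.6274, -0.0454, 0.1022]
tcp_rot: [-3.141, 0.002, -3.02]
force: [-0.1, -0.0, 0.3]
width: 0.0226
grip_force: 59.1
turn [-0.001  0.002  0.   ] shift [0.005 0.012 0.294] rows turn 0.0 shift 1.2
```

```bash
python3 -m crank '[{"gripper":0,"delta_pos":[0.005,0.012,0],"dr":[0,0,0]},{"gripper":0,"delta_pos":[0,0,0.1],"dr":[0,0,0]},{"gripper":0,"delta_pos":[0,0,0.1],"dr":[0,0,0]},{"gripper":0,"delta_pos":[0,0,0.05],"dr":[0,0,0]},{"gripper":0,"delta_pos":[0,0,0.03],"dr":[0,0,0]},{"gripper":0,"delta_pos":[0,0,0.013],"dr":[0,0,0]},{"gripper":0,"delta_pos":[0,0,0],"dr":[0,0,0]},{"gripper":0,"delta_pos":[0,0,0],"dr":[0,0,0]}]'
```

```text
time_s: 28.32
ee_pos: [0.6253, -0.0429, 0.0275]
tcp_rot: [-3.141, 0.001, -3.021]
force: [-0.7, -0.1, -0.6]
width: 0.0224
grip_force: 59.1
```

```bash
python3 -m crank '[{"gripper":0.42,"delta_pos":[0,0,0],"dr":[0,0,0]},{"gripper":0.42,"delta_pos":[0,0,0],"dr":[0,0,0]},{"gripper":0.42,"delta_pos":[0,0,0],"dr":[0,0,0]},{"gripper":0.42,"delta_pos":[0,0,-0.1],"dr":[0,0,0]},{"gripper":0.42,"delta_pos":[0,0,-0.2],"dr":[0,0,0]},{"gripper":0.42,"delta_pos":[0,0,-0.2],"dr":[0,0,0]},{"gripper":0.42,"delta_pos":[0,0,-0.2],"dr":[0,0,0]},{"gripper":0.42,"delta_pos":[0,0,-0.2],"dr":[0,0,0]},{"gripper":0.42,"delta_pos":[0,0,0],"dr":[0,0,0]},{"gripper":0.42,"delta_pos":[0,0,0],"dr":[0,0,0]}]'; cat > look.py <<'E'
from cells import *
s=snap("wrist"); t=snap("top")
hs=cv2.cvtColor(s["img"],cv2.COLOR_BGR2HSV)
for d in cells(s,z=0.042):
    c=Pk(np.r_[d["c"],0.03]); print("wrist cell pack",c.round(1),"yaw rel",round(d["yaw"]-YAW,3),d["L"])
for d in cells(t,z=0.024): print("top cell",d["c"],d["yaw"],d["px"],Pk(np.r_[d["c"],0.03]).round(1))
E
python3 look.py; python3 - <<'E'
from cells import *
plan([0.45,0.33,0.25],down(2.54))
E
```

```text
time_s: 29.58
ee_pos: [0.6247, -0.0428, 0.2511]
tcp_rot: [3.141, -0.001, -3.021]
force: [0.6, -0.4, -0.2]
width: 0.0361
grip_force: 0.0
turn [ 0.    -0.002  0.46 ] shift [1.42  0.834 0.002] rows turn 3.9 shift 6.6
```

```bash
python3 - <<'E'
from cells import *
s=snap("wrist","w13")
hs=cv2.cvtColor(s["img"],cv2.COLOR_BGR2HSV)
for pt in [(31,-27,42),(6,-27,30),(53,-27,42),(58,-27,30),(31,-13,18),(31,-45,18)]:
    q=proj(s,W(*pt))[0]; print(pt,q.round(),hs[int(q[1]),int(q[0])])
q=proj(s,W(31,-27,42))[0].astype(int)
print("col V",hs[q[1]-60:q[1]+60:4,q[0],2].tolist()); print("col S",hs[q[1]-60:q[1]+60:4,q[0],1].tolist()); print("row V",hs[q[1],q[0]-40:q[0]+40:3,2].tolist())
t=snap("top"); ht=cv2.cvtColor(t["img"],cv2.COLOR_BGR2HSV)
print([ht[y,x].tolist() for x,y in [(142,338),(190,330),(192,293)]])
br=cv2.inRange(ht,np.array([5,100,150]),np.array([28,255,255]));print([(cen(c).round(1).tolist()) for c in blobs(br,4) if cen(c)[1]>100])
E
```

```text
(31, -27, 42) [313. 204.] [ 15  52 158]
(6, -27, 30) [313. 173.] [ 14  61 109]
(53, -27, 42) [313. 228.] [ 17 159 223]
(58, -27, 30) [313. 229.] [ 16 164 212]
(31, -13, 18) [328. 198.] [ 16  63 185]
(31, -45, 18) [294. 198.] [ 17  59 117]
col V [241, 241, 241, 238, 201, 216, 234, 161, 110, 158, 156, 158, 157, 157, 157, 158, 157, 157, 155, 154, 160, 223, 129, 138, 230, 192, 115, 117, 109, 108]
col S [43, 44, 45, 48, 77, 157, 51, 62, 56, 50, 49, 55, 52, 50, 54, 52, 52, 52, 49, 53, 69, 159, 138, 81, 57, 84, 137, 135, 136, 125]
row V [239, 239, 239, 186, 164, 165, 161, 117, 143, 152, 155, 157, 156, 155, 156, 157, 156, 158, 212, 178, 156, 163, 159, 160, 163, 163, 128]
[[10, 146, 122], [13, 43, 183], [13, 46, 184]]
[[522.2, 286.6], [201.5, 284.2], [198.0, 319.4], [350.3, 227.6]]
```

Checked numerically: the battery sits in bay2 with its top face centred within about 1.5 mm and its nose at the plate. The other two haven't moved. Next is battery B at (0.439,0.288).

```bash
python3 - <<'E'
from cells import *
plan([0.4387,0.2882,0.25],down(-0.586+np.pi))
E
python3 -m crank '[{"gripper":0.42,"delta_pos":[0,0,0],"dr":[0,0,0.112]},{"gripper":0.42,"delta_pos":[0,0,0],"dr":[0,0,0.112]},{"gripper":0.6,"delta_pos":[0,0,0],"dr":[0,0,0.112]},{"gripper":0.6,"delta_pos":[0,0,0],"dr":[0,0,0.113]},{"gripper":0.6,"delta_pos":[0,0,0],"dr":[0,0,0]}]'; python3 - <<'E'
from cells import *
plan([0.4387,0.2882,0.25],down(-0.586+np.pi))
E
```

```text
turn [ 0.    -0.001  0.45 ] shift [1.352 0.691 0.003] rows turn 3.8 shift 6.1
time_s: 30.4
ee_pos: [0.6249, -0.0428, 0.2514]
tcp_rot: [-3.141, -0.001, 2.559]
force: [-0.8, -0.1, -0.7]
width: 0.0515
grip_force: 0.0
turn [-0.    -0.001  0.002] shift [1.353 0.691 0.006] rows turn 0.0 shift 6.1
```

```bash
python3 -m crank '[{"gripper":0.6,"delta_pos":[0.193,0.099,0],"dr":[0,0,0.002]},{"gripper":0.6,"delta_pos":[0.193,0.099,0],"dr":[0,0,0]},{"gripper":0.6,"delta_pos":[0.193,0.099,0],"dr":[0,0,0]},{"gripper":0.6,"delta_pos":[0.193,0.099,0],"dr":[0,0,0]},{"gripper":0.6,"delta_pos":[0.193,0.099,0],"dr":[0,0,0]},{"gripper":0.6,"delta_pos":[0.193,0.098,0],"dr":[0,0,0]},{"gripper":0.6,"delta_pos":[0.193,0.098,0],"dr":[0,0,0]},{"gripper":0.6,"delta_pos":[0,0,0.2],"dr":[0,0,0]},{"gripper":0.6,"delta_pos":[0,0,0.2],"dr":[0,0,0]},{"gripper":0.6,"delta_pos":[0,0,0.12],"dr":[0,0,0]}]'; python3 -m crank '[{"gripper":0.6,"delta_pos":[0,0,0],"dr":[0,0,0]},{"gripper":0.6,"delta_pos":[0,0,0],"dr":[0,0,0]}]'; python3 - <<'E'
from cells import *
s=snap("wrist")
for d in cells(s): print(d); plan(np.r_[d["c"],0.010],down(d["yaw"]+np.pi))
E
```

```text
time_s: 31.65
ee_pos: [0.4385, 0.2878, 0.1196]
tcp_rot: [-3.139, -0.002, 2.559]
force: [0.2, 0.3, -0.2]
width: 0.0511
grip_force: 0.0
time_s: 31.9
ee_pos: [0.4402, 0.2883, 0.1234]
tcp_rot: [3.14, 0.001, 2.556]
force: [0.3, -0.0, 0.3]
width: 0.0513
grip_force: 0.0
{'c': array([0.4386, 0.2884]), 'yaw': np.float64(-0.573152730279233), 'L': array([0.0218, 0.0427]), 'px': array([310.9684, 229.8496])}
turn [ 0.001  0.001 -0.008] shift [ 0.006 -0.004  0.454] rows turn 0.1 shift 1.8
{'c': array([0.5116, 0.2841]), 'yaw': np.float64(-0.6043660420021308), 'L': array([0.0451, 0.0187]), 'px': array([368.1961, 323.7566])}
turn [0.001 0.001 0.012] shift [-0.244  0.148  0.454] rows turn 0.1 shift 2.1
```

```bash
python3 -m crank '[{"gripper":0.6,"delta_pos":[0.006,-0.004,0.15],"dr":[0,0,-0.008]},{"gripper":0.6,"delta_pos":[0,0,0.15],"dr":[0,0,0]},{"gripper":0.6,"delta_pos":[0,0,0.1],"dr":[0,0,0]},{"gripper":0.6,"delta_pos":[0,0,0.054],"dr":[0,0,0]},{"gripper":0.6,"delta_pos":[0,0,0],"dr":[0,0,0]},{"gripper":0,"delta_pos":[0,0,0],"dr":[0,0,0]},{"gripper":0,"delta_pos":[0,0,0],"dr":[0,0,0]},{"gripper":0,"delta_pos":[0,0,0],"dr":[0,0,0]},{"gripper":0,"delta_pos":[0,0,0],"dr":[0,0,0]}]'; python3 -m crank '[{"gripper":0,"delta_pos":[0,0,-0.1],"dr":[0,0,0]},{"gripper":0,"delta_pos":[0,0,-0.2],"dr":[0,0,0]},{"gripper":0,"delta_pos":[0,0,-0.2],"dr":[0,0,0]},{"gripper":0,"delta_pos":[0,0,-0.2],"dr":[0,0,-0.1]},{"gripper":0,"delta_pos":[0,0,-0.2],"dr":[0,0,-0.1]},{"gripper":0,"delta_pos":[0,0,-0.05],"dr":[0,0,-0.1]},{"gripper":0,"delta_pos":[0,0,0],"dr":[0,0,-0.1]},{"gripper":0,"delta_pos":[0,0,0],"dr":[0,0,-0.04]},{"gripper":0,"delta_pos":[0,0,0],"dr":[0,0,0]}]'; python3 - <<'E'
from cells import *
plan(W(-31,-27,245),down(YAW+np.pi))
E
```

```text
time_s: 33.08
ee_pos: [0.4386, 0.2884, 0.0099]
tcp_rot: [3.14, 0.002, 2.567]
force: [-1.1, 0.1, 6.7]
width: 0.0226
grip_force: 59.6
time_s: 34.2
ee_pos: [0.4376, 0.288, 0.2465]
tcp_rot: [3.141, 0.001, -3.026]
force: [0.4, -0.5, -0.8]
width: 0.0221
grip_force: 58.9
turn [ 0.     0.    -0.003] shift [-0.34  -1.404  0.006] rows turn 0.0 shift 5.8
```

```bash
python3 -m crank '[{"gripper":0,"delta_pos":[-0.0485,-0.2,0],"dr":[0,0,-0.003]},{"gripper":0,"delta_pos":[-0.0485,-0.2,0],"dr":[0,0,0]},{"gripper":0,"delta_pos":[-0.0485,-0.2,0],"dr":[0,0,0]},{"gripper":0,"delta_pos":[-0.0485,-0.2,0],"dr":[0,0,0]},{"gripper":0,"delta_pos":[-0.0485,-0.2,0],"dr":[0,0,0]},{"gripper":0,"delta_pos":[-0.0485,-0.202,0],"dr":[0,0,0]},{"gripper":0,"delta_pos":[-0.0485,-0.202,0],"dr":[0,0,0]},{"gripper":0,"delta_pos":[0,0,0],"dr":[0,0,0]},{"gripper":0,"delta_pos":[0,0,0],"dr":[0,0,0]}]'; python3 - <<'E'
from cells import *
s=snap("wrist"); hs=cv2.cvtColor(s["img"],cv2.COLOR_BGR2HSV)
p,r=tool(); br=cv2.inRange(hs,np.array([8,110,90]),np.array([28,255,255]));
for c in blobs(br,60): 
    b=cv2.boundingRect(c)
    if 290<cen(c)[0]<340 and cen(c)[1]>200: print(cen(c),b)
print("width",bot.get_state()["width"])
plan(W(-31,-27,100),down(YAW+np.pi))
E
```

```text
time_s: 35.33
ee_pos: [0.5639, -0.0498, 0.2461]
tcp_rot: [3.141, -0.0, -3.022]
force: [-0.8, 0.5, -0.8]
width: 0.0228
grip_force: 59.1
[303.8872 422.9043] (269, 405, 71, 36)
[317.9797 384.5554] (281, 375, 66, 27)
[335.8652 402.1573] (325, 394, 21, 20)
[312.3198 229.1965] (302, 226, 22, 8)
width 0.022252021419032975
turn [0. 0. 0.] shift [-0.002 -0.004  0.585] rows turn 0.0 shift 2.3
```

```bash
python3 -m crank '[{"gripper":0,"delta_pos":[-0.002,-0.004,0.145],"dr":[0,0,0]},{"gripper":0,"delta_pos":[0,0,0.145],"dr":[0,0,0]},{"gripper":0,"delta_pos":[0,0,0.145],"dr":[0,0,0]},{"gripper":0,"delta_pos":[0,0,0.145],"dr":[0,0,0]},{"gripper":0,"delta_pos":[0,0,0],"dr":[0,0,0]},{"gripper":0,"delta_pos":[0,0,0],"dr":[0,0,0]}]'; python3 - <<'E'
from cells import *
plan(W(-31,-27,28),down(YAW+np.pi))
E
```

```text
time_s: 36.12
ee_pos: [0.5655, -0.0507, 0.1028]
tcp_rot: [-3.141, 0.002, -3.02]
force: [0.2, -0.2, -0.5]
width: 0.0227
grip_force: 59.1
turn [-0.001  0.001  0.   ] shift [0.004 0.002 0.299] rows turn 0.0 shift 1.2
```

```bash
python3 -m crank '[{"gripper":0,"delta_pos":[0.004,0.002,0.1],"dr":[0,0,0]},{"gripper":0,"delta_pos":[0,0,0.1],"dr":[0,0,0]},{"gripper":0,"delta_pos":[0,0,0.05],"dr":[0,0,0]},{"gripper":0,"delta_pos":[0,0,0.03],"dr":[0,0,0]},{"gripper":0,"delta_pos":[0,0,0.018],"dr":[0,0,0]},{"gripper":0,"delta_pos":[0,0,0],"dr":[0,0,0]},{"gripper":0,"delta_pos":[0,0,0],"dr":[0,0,0]}]';  python3 -m crank '[{"gripper":0.42,"delta_pos":[0,0,0],"dr":[0,0,0]},{"gripper":0.42,"delta_pos":[0,0,0],"dr":[0,0,0]},{"gripper":0.42,"delta_pos":[0,0,0],"dr":[0,0,0]},{"gripper":0.42,"delta_pos":[0,0,-0.1],"dr":[0,0,0]},{"gripper":0.42,"delta_pos":[0,0,-0.2],"dr":[0,0,0]},{"gripper":0.42,"delta_pos":[0,0,-0.2],"dr":[0,0,0]},{"gripper":0.42,"delta_pos":[0,0,-0.2],"dr":[0,0,0]},{"gripper":0.42,"delta_pos":[0,0,-0.2],"dr":[0,0,0]},{"gripper":0.42,"delta_pos":[0,0,0],"dr":[0,0,0]},{"gripper":0.42,"delta_pos":[0,0,0],"dr":[0,0,0]}]'; python3 - <<'E'
from cells import *
plan([0.5146,0.2878,0.25],down(-0.842+np.pi))
s=snap("wrist","w14")
t=snap("top"); ht=cv2.cvtColor(t["img"],cv2.COLOR_BGR2HSV)
br=cv2.inRange(ht,np.array([5,100,150]),np.array([28,255,255]));print([(cen(c).round(1).tolist()) for c in blobs(br,4) if cen(c)[1]>100])
hs=cv2.cvtColor(s["img"],cv2.COLOR_BGR2HSV)
q=proj(s,W(-34,-27,42))[0].astype(int); print(q)
print("col V",hs[q[1]-40:q[1]+44:3,q[0],2].tolist()); print("col S",hs[q[1]-40:q[1]+44:3,q[0],1].tolist()); print("row V",hs[q[1],q[0]-30:q[0]+33:3,2].tolist())
E
```

```text
time_s: 37.0
ee_pos: [0.5642, -0.0509, 0.028]
tcp_rot: [-3.141, 0.002, -3.021]
force: [-2.2, 0.2, 6.8]
width: 0.0222
grip_force: 59.9
time_s: 38.25
ee_pos: [0.5633, -0.0507, 0.2507]
tcp_rot: [3.141, -0.001, -3.021]
force: [-0.0, 0.5, -0.5]
width: 0.0358
grip_force: 0.0
turn [-0.    -0.001  0.613] shift [1.14  0.756 0.003] rows turn 5.2 shift 5.5
[[201.7, 284.3]]
[313 199]
col V [240, 215, 242, 242, 173, 107, 139, 163, 161, 160, 162, 161, 163, 162, 161, 159, 158, 162, 158, 158, 158, 160, 201, 226, 223, 202, 104, 95]
col S [47, 64, 43, 43, 63, 55, 57, 52, 51, 49, 49, 51, 52, 55, 55, 51, 55, 52, 50, 48, 47, 51, 127, 160, 152, 69, 54, 51]
row V [175, 167, 166, 158, 113, 153, 157, 156, 159, 159, 160, 163, 162, 163, 180, 239, 158, 145, 163, 166, 166]
```

Bay0 is filled. Next is battery C.

```bash
python3 -m crank '[{"gripper":0.42,"delta_pos":[0,0,0],"dr":[0,0,0.102]},{"gripper":0.42,"delta_pos":[0,0,0],"dr":[0,0,0.102]},{"gripper":0.6,"delta_pos":[0,0,0],"dr":[0,0,0.102]},{"gripper":0.6,"delta_pos":[0,0,0],"dr":[0,0,0.102]},{"gripper":0.6,"delta_pos":[0,0,0],"dr":[0,0,0.102]},{"gripper":0.6,"delta_pos":[0,0,0],"dr":[0,0,0.103]},{"gripper":0.6,"delta_pos":[0,0,0],"dr":[0,0,0]}]'; python3 -m crank '[{"gripper":0.6,"delta_pos":[0.19,0.126,0],"dr":[0,0,0]},{"gripper":0.6,"delta_pos":[0.19,0.126,0],"dr":[0,0,0]},{"gripper":0.6,"delta_pos":[0.19,0.126,0],"dr":[0,0,0]},{"gripper":0.6,"delta_pos":[0.19,0.126,0],"dr":[0,0,0]},{"gripper":0.6,"delta_pos":[0.19,0.126,0],"dr":[0,0,0]},{"gripper":0.6,"delta_pos":[0.19,0.126,0],"dr":[0,0,0]},{"gripper":0.6,"delta_pos":[0,0,0.17],"dr":[0,0,0]},{"gripper":0.6,"delta_pos":[0,0,0.17],"dr":[0,0,0]},{"gripper":0.6,"delta_pos":[0,0,0.17],"dr":[0,0,0]},{"gripper":0.6,"delta_pos":[0,0,0],"dr":[0,0,0]}]'; python3 -m crank '[{"gripper":0.6,"delta_pos":[0,0,0],"dr":[0,0,0]}]'; python3 - <<'E'
from cells import *
s=snap("wrist")
for d in cells(s): print(d); plan(np.r_[d["c"],0.010],down(d["yaw"]+np.pi))
E
```

```text
time_s: 39.22
ee_pos: [0.5634, -0.0507, 0.2505]
tcp_rot: [-3.141, -0.002, 2.301]
force: [-0.8, 0.5, -0.2]
width: 0.0514
grip_force: 0.0
time_s: 40.48
ee_pos: [0.5132, 0.2872, 0.1211]
tcp_rot: [-3.135, -0.003, 2.302]
force: [-0.2, 0.6, 0.3]
width: 0.0511
grip_force: 0.0
time_s: 40.6
ee_pos: [0.5156, 0.2879, 0.1257]
tcp_rot: [3.14, 0.001, 2.301]
force: [0.8, 0.1, 0.5]
width: 0.0512
grip_force: 0.0
{'c': array([0.5142, 0.2874]), 'yaw': np.float64(-0.8285281976864577), 'L': array([0.022 , 0.0425]), 'px': array([310.3448, 230.2054])}
turn [ 0.002  0.001 -0.008] shift [ 0.002 -0.006  0.464] rows turn 0.1 shift 1.9
```

```bash
python3 -m crank '[{"gripper":0.6,"delta_pos":[0.002,-0.006,0.15],"dr":[0,0,-0.008]},{"gripper":0.6,"delta_pos":[0,0,0.15],"dr":[0,0,0]},{"gripper":0.6,"delta_pos":[0,0,0.1],"dr":[0,0,0]},{"gripper":0.6,"delta_pos":[0,0,0.064],"dr":[0,0,0]},{"gripper":0.6,"delta_pos":[0,0,0],"dr":[0,0,0]},{"gripper":0,"delta_pos":[0,0,0],"dr":[0,0,0]},{"gripper":0,"delta_pos":[0,0,0],"dr":[0,0,0]},{"gripper":0,"delta_pos":[0,0,0],"dr":[0,0,0]},{"gripper":0,"delta_pos":[0,0,0],"dr":[0,0,0]}]'; python3 -m crank '[{"gripper":0,"delta_pos":[0,0,-0.1],"dr":[0,0,0]},{"gripper":0,"delta_pos":[0,0,-0.2],"dr":[0,0,0]},{"gripper":0,"delta_pos":[0,0,-0.2],"dr":[0,0,-0.1]},{"gripper":0,"delta_pos":[0,0,-0.2],"dr":[0,0,-0.1]},{"gripper":0,"delta_pos":[0,0,-0.2],"dr":[0,0,-0.1]},{"gripper":0,"delta_pos":[0,0,-0.05],"dr":[0,0,-0.1]},{"gripper":0,"delta_pos":[0,0,0],"dr":[0,0,-0.1]},{"gripper":0,"delta_pos":[0,0,0],"dr":[0,0,-0.1]},{"gripper":0,"delta_pos":[0,0,0],"dr":[0,0,-0.005]},{"gripper":0,"delta_pos":[0,0,0],"dr":[0,0,0]}]'; python3 - <<'E'
from cells import *
plan(W(-31,27,245),down(YAW+np.pi))
E
```

```text
time_s: 41.78
ee_pos: [0.5143, 0.2874, 0.0096]
tcp_rot: [3.139, 0.001, 2.312]
force: [-0.6, -0.0, 6.4]
width: 0.0223
grip_force: 59.8
time_s: 43.02
ee_pos: [0.5133, 0.2871, 0.2458]
tcp_rot: [3.142, 0.0, -3.023]
force: [-0.1, 0.0, -0.6]
width: 0.0224
grip_force: 59.0
turn [ 0.     0.    -0.002] shift [-0.04  -1.148  0.003] rows turn 0.0 shift 4.6
```

```bash
python3 -m crank '[{"gripper":0,"delta_pos":[-0.007,-0.191,0],"dr":[0,0,-0.002]},{"gripper":0,"delta_pos":[-0.007,-0.191,0],"dr":[0,0,0]},{"gripper":0,"delta_pos":[-0.007,-0.191,0],"dr":[0,0,0]},{"gripper":0,"delta_pos":[-0.007,-0.191,0],"dr":[0,0,0]},{"gripper":0,"delta_pos":[-0.006,-0.192,0],"dr":[0,0,0]},{"gripper":0,"delta_pos":[-0.006,-0.192,0],"dr":[0,0,0]},{"gripper":0,"delta_pos":[0,0,0],"dr":[0,0,0]},{"gripper":0,"delta_pos":[0,0,0],"dr":[0,0,0]}]';  python3 -m crank '[{"gripper":0,"delta_pos":[0,0,0.145],"dr":[0,0,0]},{"gripper":0,"delta_pos":[0,0,0.145],"dr":[0,0,0]},{"gripper":0,"delta_pos":[0,0,0.145],"dr":[0,0,0]},{"gripper":0,"delta_pos":[0,0,0.145],"dr":[0,0,0]},{"gripper":0,"delta_pos":[0,0,0],"dr":[0,0,0]},{"gripper":0,"delta_pos":[0,0,0],"dr":[0,0,0]}]'; python3 - <<'E'
from cells import *
plan(W(-31,27,28),down(YAW+np.pi))
E
```

```text
time_s: 44.02
ee_pos: [0.5586, 0.0038, 0.2456]
tcp_rot: [3.141, -0.0, -3.019]
force: [-0.8, -1.0, -0.9]
width: 0.0225
grip_force: 59.1
time_s: 44.78
ee_pos: [0.5595, 0.004, 0.1022]
tcp_rot: [-3.141, 0.002, -3.017]
force: [0.8, -0.3, -0.1]
width: 0.0222
grip_force: 59.1
turn [-0.     0.001  0.002] shift [ 0.006 -0.002  0.297] rows turn 0.0 shift 1.2
```

```bash
python3 -m crank '[{"gripper":0,"delta_pos":[0.006,-0.002,0.1],"dr":[0,0,0]},{"gripper":0,"delta_pos":[0,0,0.1],"dr":[0,0,0]},{"gripper":0,"delta_pos":[0,0,0.05],"dr":[0,0,0]},{"gripper":0,"delta_pos":[0,0,0.03],"dr":[0,0,0]},{"gripper":0,"delta_pos":[0,0,0.016],"dr":[0,0,0]},{"gripper":0,"delta_pos":[0,0,0],"dr":[0,0,0]},{"gripper":0,"delta_pos":[0,0,0],"dr":[0,0,0]}]';  python3 -m crank '[{"gripper":0.42,"delta_pos":[0,0,0],"dr":[0,0,0]},{"gripper":0.42,"delta_pos":[0,0,0],"dr":[0,0,0]},{"gripper":0.42,"delta_pos":[0,0,0],"dr":[0,0,0]},{"gripper":0.42,"delta_pos":[0,0,-0.1],"dr":[0,0,0]},{"gripper":0.42,"delta_pos":[0,0,-0.2],"dr":[0,0,0]},{"gripper":0.42,"delta_pos":[0,0,-0.2],"dr":[0,0,0]},{"gripper":0.42,"delta_pos":[0,0,-0.2],"dr":[0,0,0]},{"gripper":0.42,"delta_pos":[0,0,-0.2],"dr":[0,0,0]},{"gripper":0.42,"delta_pos":[0,0,0],"dr":[0,0,0]},{"gripper":0.42,"delta_pos":[0,0,0],"dr":[0,0,0]}]'; python3 - <<'E'
from cells import *
s=snap("wrist","w15")
hs=cv2.cvtColor(s["img"],cv2.COLOR_BGR2HSV)
# battery grey faces: V about 145-170, S 45-60
for nm,b in dict(bay0=(-31,-27),bay1=(-31,27),bay2=(31,-27)).items():
    q=proj(s,W(b[0]-3,b[1],42))[0].astype(int)
    print(nm,q,"col V",hs[max(q[1]-36,0):q[1]+40:3,q[0],2].tolist(),"S",hs[max(q[1]-36,0):q[1]+40:3,q[0],1].tolist(),"row V",hs[q[1],q[0]-24:q[0]+27:3,2].tolist())
cv2.imwrite("pics/last.png",s["img"])
E
```

```text
time_s: 45.65
ee_pos: [0.5579, 0.0028, 0.0276]
tcp_rot: [-3.141, 0.002, -3.018]
force: [-1.4, 1.3, 6.5]
width: 0.0227
grip_force: 60.0
time_s: 46.9
ee_pos: [0.5569, 0.0029, 0.2506]
tcp_rot: [3.141, -0.001, -3.018]
force: [-0.4, -0.3, -0.8]
width: 0.0357
grip_force: 0.0
bay0 [252 199] col V [237, 242, 213, 154, 109, 158, 161, 160, 162, 164, 163, 162, 161, 160, 159, 163, 159, 161, 159, 162, 159, 226, 223, 225, 159, 99] S [49, 42, 63, 61, 58, 52, 51, 49, 50, 56, 55, 57, 54, 54, 53, 56, 50, 51, 53, 50, 53, 156, 160, 113, 64, 57] row V [168, 171, 164, 121, 162, 160, 162, 161, 161, 161, 160, 161, 154, 203, 242, 178, 138]
bay1 [313 199] col V [166, 172, 167, 118, 106, 110, 108, 109, 109, 109, 109, 106, 108, 107, 108, 107, 106, 103, 101, 106, 110, 145, 138, 151, 166, 165] S [66, 65, 63, 61, 58, 58, 54, 54, 54, 54, 51, 48, 52, 55, 52, 52, 48, 45, 45, 46, 79, 148, 144, 118, 66, 65] row V [169, 159, 110, 160, 110, 108, 105, 106, 108, 106, 103, 107, 108, 164, 120, 141, 165]
bay2 [254 265] col V [225, 226, 157, 99, 100, 148, 157, 155, 159, 159, 159, 159, 159, 159, 158, 157, 158, 160, 158, 168, 221, 144, 118, 120, 117, 116] S [158, 117, 67, 57, 56, 50, 52, 48, 51, 50, 50, 48, 50, 55, 53, 54, 53, 54, 55, 71, 162, 143, 52, 55, 52, 51] row V [183, 166, 166, 124, 116, 157, 157, 157, 159, 158, 159, 158, 159, 145, 238, 161, 150]
```

All three batteries lie in bays with their noses at the plates. I'll estimate the cover angle and plan the closing push from behind it.

```bash
python3 - <<'E'
from cells import *
s=snap("wrist")
tp=np.array([0.6256,-0.0433,0.2444]); tr=R.from_euler("xyz",[3.141,-0.001,-3.023])
p,r=tool(); rel=r.inv()*R.from_matrix(s["R"]); off=r.inv().apply(s["xyz"]-p)
w=dict(s); w["R"]=(tr*rel).as_matrix(); w["xyz"]=tp+tr.apply(off)
for th in (1.6,1.75,1.85,1.95): print(th,proj(w,[W(x,71-142*np.cos(th),50+142*np.sin(th)) for x in (-65,65)]).round().tolist(), "seen (630,65) (577,315)")
plan(W(0,175,250),down(YAW+np.pi))
E
```

```text
1.6 [[543.0, 64.0], [503.0, 324.0]] seen (630,65) (577,315)
1.75 [[587.0, 64.0], [540.0, 322.0]] seen (630,65) (577,315)
1.85 [[613.0, 65.0], [562.0, 319.0]] seen (630,65) (577,315)
1.95 [[635.0, 66.0], [581.0, 315.0]] seen (630,65) (577,315)
turn [ 0.001 -0.002  0.002] shift [-0.129  0.593  0.   ] rows turn 0.0 shift 2.4
```

```bash
python3 -m crank '[{"gripper":0,"delta_pos":[-0.032,0.16,0],"dr":[0,0,0]},{"gripper":0,"delta_pos":[-0.032,0.16,0],"dr":[0,0,0]},{"gripper":0,"delta_pos":[-0.032,0.16,0],"dr":[0,0,0]},{"gripper":0,"delta_pos":[-0.033,0.153,0],"dr":[0,0,0]},{"gripper":0,"delta_pos":[0,0,0.2],"dr":[0,0,0]},{"gripper":0,"delta_pos":[0,0,0.2],"dr":[0,0,0]},{"gripper":0,"delta_pos":[0,0,0],"dr":[0,0,0]},{"gripper":0,"delta_pos":[0,0,0],"dr":[0,0,0]}]'; python3 - <<'E'
from cells import *
print(Pk(tool()[0]))
s=snap("scene"); cv2.imwrite("pics/sc4.png",s["img"])
E
```

```text
time_s: 48.0
ee_pos: [0.5705, 0.1638, 0.1532]
tcp_rot: [-3.142, 0.002, -3.018]
force: [0.7, 0.0, 0.3]
width: 0.0002
grip_force: 0.0
[  0.7839 184.7699 153.236 ]
```

```bash
python3 -m crank '[{"gripper":0,"delta_pos":[0,-0.06,0],"dr":[0,0,0]},{"gripper":0,"delta_pos":[0,-0.06,0],"dr":[0,0,0]},{"gripper":0,"delta_pos":[0,-0.06,0],"dr":[0,0,0]},{"gripper":0,"delta_pos":[0,-0.06,0],"dr":[0,0,0]},{"gripper":0,"delta_pos":[0,-0.06,0],"dr":[0,0,0]}]';python3 -m crank '[{"gripper":0,"delta_pos":[0,-0.06,0],"dr":[0,0,0]},{"gripper":0,"delta_pos":[0,-0.06,0],"dr":[0,0,0]},{"gripper":0,"delta_pos":[0,-0.06,0],"dr":[0,0,0]},{"gripper":0,"delta_pos":[0,0,0],"dr":[0,0,0]}]'; python3 - <<'E'
from cells import *
print(Pk(tool()[0]))
E
```

```text
time_s: 48.68
ee_pos: [0.5792, 0.0884, 0.152]
tcp_rot: [3.141, 0.001, -3.018]
force: [-1.3, 4.2, 12.9]
width: -0.0
grip_force: 7.5
time_s: 49.18
ee_pos: [0.5845, 0.0436, 0.1511]
tcp_rot: [-3.141, -0.001, -3.019]
force: [-0.1, -0.1, 0.5]
width: 0.0
grip_force: 0.0
[  0.167   63.6962 151.1486]
```

```bash
python3 -m crank '[{"gripper":0,"delta_pos":[0,-0.046,0.008],"dr":[0,0,0]},{"gripper":0,"delta_pos":[0,-0.046,0.008],"dr":[0,0,0]},{"gripper":0,"delta_pos":[0,-0.046,0.008],"dr":[0,0,0]},{"gripper":0,"delta_pos":[0,-0.035,0.027],"dr":[0,0,0]},{"gripper":0,"delta_pos":[0,-0.035,0.027],"dr":[0,0,0]},{"gripper":0,"delta_pos":[0,-0.035,0.027],"dr":[0,0,0]}]';python3 -m crank '[{"gripper":0,"delta_pos":[0,-0.024,0.036],"dr":[0,0,0]},{"gripper":0,"delta_pos":[0,-0.024,0.036],"dr":[0,0,0]},{"gripper":0,"delta_pos":[0,-0.024,0.036],"dr":[0,0,0]},{"gripper":0,"delta_pos":[0,-0.011,0.028],"dr":[0,0,0]},{"gripper":0,"delta_pos":[0,-0.011,0.028],"dr":[0,0,0]},{"gripper":0,"delta_pos":[0,-0.011,0.028],"dr":[0,0,0]}]'; python3 - <<'E'
from cells import *
print(Pk(tool()[0]))
E
```

```text
time_s: 49.92
ee_pos: [0.592, -0.016, 0.1247]
tcp_rot: [3.141, -0.0, -3.018]
force: [0.0, 1.3, -0.6]
width: -0.0001
grip_force: 0.6
time_s: 50.68
ee_pos: [0.5952, -0.0415, 0.0768]
tcp_rot: [3.141, -0.0, -3.017]
force: [-0.3, -0.0, 1.7]
width: -0.0
grip_force: 0.5
[  0.5554 -22.0478  76.8025]
```

Now press down gently at y≈-30.

```bash
python3 -m crank '[{"gripper":0,"delta_pos":[0,-0.01,0.025],"dr":[0,0,0]},{"gripper":0,"delta_pos":[0,-0.01,0.025],"dr":[0,0,0]},{"gripper":0,"delta_pos":[0,-0.01,0.02],"dr":[0,0,0]},{"gripper":0,"delta_pos":[0,0,0],"dr":[0,0,0]}]';python3 -m crank '[{"gripper":0,"delta_pos":[0,0,0.01],"dr":[0,0,0]},{"gripper":0,"delta_pos":[0,0,0],"dr":[0,0,0]}]'; python3 - <<'E'
from cells import *
print(Pk(tool()[0]))
E
```

```text
time_s: 51.18
ee_pos: [0.5961, -0.0493, 0.0594]
tcp_rot: [3.142, -0.001, -3.018]
force: [-0.0, 0.4, 0.5]
width: -0.0
grip_force: 0.0
time_s: 51.42
ee_pos: [0.5962, -0.049, 0.0573]
tcp_rot: [-3.142, -0.0, -3.017]
force: [-0.1, -0.1, -0.6]
width: -0.0001
grip_force: 0.0
[  0.6554 -29.6034  57.2532]
```

```bash
for i in 1 2 3; do :; done; python3 -m crank '[{"gripper":0,"delta_pos":[0,0,0.006],"dr":[0,0,0]},{"gripper":0,"delta_pos":[0,0,0],"dr":[0,0,0]}]' | grep -E 'ee_pos|force: \['; python3 -m crank '[{"gripper":0,"delta_pos":[0,0,0.005],"dr":[0,0,0]},{"gripper":0,"delta_pos":[0,0,0],"dr":[0,0,0]}]'| grep -E 'ee_pos|force: \['; python3 -m crank '[{"gripper":0,"delta_pos":[0,0,0.004],"dr":[0,0,0]},{"gripper":0,"delta_pos":[0,0,0],"dr":[0,0,0]}]'| grep -E 'ee_pos|force: \['
```

```text
ee_pos: [0.5962, -0.049, 0.0557]
force: [0.3, 0.1, -0.4]
ee_pos: [0.5963, -0.049, 0.055]
force: [-0.9, 0.5, 5.4]
ee_pos: [0.5963, -0.049, 0.0549]
force: [-5.8, 0.1, 11.9]
```

The cover bottomed out at z=0.055, so it is shut. I'll rise and look at the dimmer and pointer.

```bash
python3 -m crank '[{"gripper":0,"delta_pos":[0,0,-0.1],"dr":[0,0,0]},{"gripper":0,"delta_pos":[0,0,-0.2],"dr":[0,0,0]},{"gripper":0.42,"delta_pos":[0.19,0.05,-0.2],"dr":[0,0,0]},{"gripper":0.42,"delta_pos":[0.19,0.05,0],"dr":[0,0,0]},{"gripper":0.42,"delta_pos":[0,0,0],"dr":[0,0,0]},{"gripper":0.42,"delta_pos":[0,0,0],"dr":[0,0,0]}]'; cat > dim.py <<'E'
from cells import *
s=snap("wrist","dim"); hs=cv2.cvtColor(s["img"],cv2.COLOR_BGR2HSV)
print("tcp",Pk(tool()[0]))
def roi(z):
    q=proj(s,[W(-116,-71,z),W(-116,71,z),W(-66,71,z),W(-66,-71,z)]); m=np.zeros((480,640),np.uint8); cv2.fillPoly(m,[q.astype(np.int32)],255); return m
br=cv2.inRange(hs,np.array([8,110,120]),np.array([28,255,255]))&cv2.dilate(roi(50),np.ones((9,9)))
for c in blobs(br,10): print("brass",cen(c),cv2.contourArea(c),Pk(onz(s,cen(c),0.051)[0]))
dk=cv2.inRange(hs,np.array([0,0,0]),np.array([180,255,95]))&cv2.dilate(roi(60),np.ones((15,15)))
dk=cv2.morphologyEx(dk,cv2.MORPH_OPEN,np.ones((9,9)))
for c in blobs(dk,100): print("dark",cv2.boundingRect(c),Pk(onz(s,cen(c),0.06)[0]))
E
python3 dim.py
```

```text
time_s: 52.92
ee_pos: [0.5048, -0.0369, 0.1734]
tcp_rot: [-3.141, 0.001, -3.018]
force: [0.1, -0.2, 0.3]
width: 0.0359
grip_force: 0.0
tcp [-88.4627  -6.5929 173.1959]
brass [429.4838 225.1686] 210.5 [-90.7145  72.2987  51.    ]
brass [349.2471 194.546 ] 116.0 [-111.5058   17.2887   51.    ]
dark (205, 182, 15, 81) [-95.4167 -72.6041  60.    ]
```

View pics/dim.png

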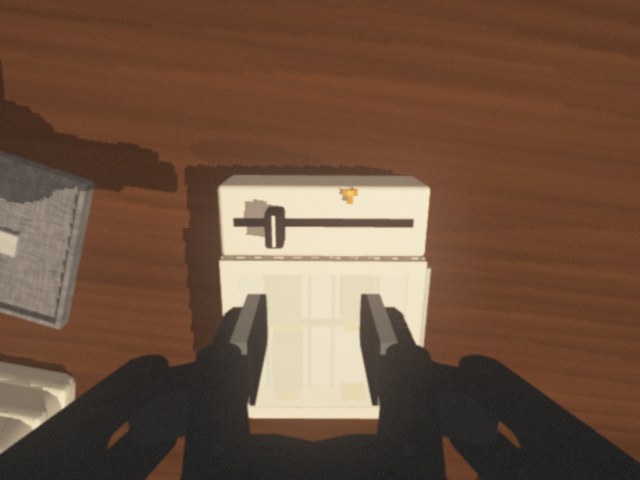

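The cover is shut. The pointer is at (349,195) and the grip at (274,227), and the opener is still in the tray.

```bash
python3 - <<'E'
from cells import *
s=snap("wrist")
k=Pk(onz(s,(274,226),0.072)[0]); print(k)
plan(W(k[0],k[1],120),down(YAW+np.pi)); plan(W(k[0],k[1],57),down(YAW+np.pi))
E
```

```text
[-95.3504 -31.0633  72.    ]
turn [-0.     0.     0.002] shift [ 0.028 -0.098  0.212] rows turn 0.0 shift 0.9
turn [-0.     0.     0.002] shift [ 0.028 -0.098  0.464] rows turn 0.0 shift 1.9
```

```bash
python3 -m crank '[{"gripper":0.42,"delta_pos":[0.017,-0.098,0.002],"dr":[0,0,0]},{"gripper":0.42,"delta_pos":[0,0,0.15],"dr":[0,0,0]},{"gripper":0.42,"delta_pos":[0,0,0.15],"dr":[0,0,0]},{"gripper":0.42,"delta_pos":[0,0,0.1],"dr":[0,0,0]},{"gripper":0.42,"delta_pos":[0,0,0.05],"dr":[0,0,0]},{"gripper":0.42,"delta_pos":[0,0,0],"dr":[0,0,0]}]'; python3 - <<'E'
from cells import *
print(Pk(tool()[0]))
E
python3 -m crank '[{"gripper":0,"delta_pos":[0,0,0],"dr":[0,0,0]},{"gripper":0,"delta_pos":[0,0,0],"dr":[0,0,0]},{"gripper":0,"delta_pos":[0,0,0],"dr":[0,0,0]},{"gripper":0,"delta_pos":[0,0,0],"dr":[0,0,0]}]'; python3 - <<'E'
from cells import *
p=tool()[0]; print(Pk(p)); plan(W(-92.5,17,p[2]*1e3),down(YAW+np.pi))
E
```

```text
time_s: 53.78
ee_pos: [0.5031, -0.0616, 0.0597]
tcp_rot: [3.141, -0.001, -3.018]
force: [-0.1, -0.1, 1.1]
width: 0.036
grip_force: 0.0
[-93.2608 -30.8269  59.738 ]
time_s: 54.28
ee_pos: [0.5036, -0.0617, 0.0613]
tcp_rot: [-3.141, 0.002, -3.018]
force: [-0.5, 0.2, 6.6]
width: 0.01
grip_force: 61.7
[-92.7829 -31.052   61.2703]
turn [-0.001  0.001  0.002] shift [-0.001  0.192  0.   ] rows turn 0.0 shift 0.8
```

```bash
python3 -m crank '[{"gripper":0,"delta_pos":[0,0.04,0],"dr":[0,0,0]},{"gripper":0,"delta_pos":[0,0.05,0],"dr":[0,0,0]},{"gripper":0,"delta_pos":[0,0.05,0],"dr":[0,0,0]},{"gripper":0,"delta_pos":[0,0.04,0],"dr":[0,0,0]},{"gripper":0,"delta_pos":[0,0.012,0],"dr":[0,0,0]},{"gripper":0,"delta_pos":[0,0,0],"dr":[0,0,0]},{"gripper":0,"delta_pos":[0,0,0],"dr":[0,0,0]}]'; python3 - <<'E'
from cells import *
p=tool()[0]; print(Pk(p))
E
python3 -m crank '[{"gripper":0.3,"delta_pos":[0,0,0],"dr":[0,0,0]},{"gripper":0.3,"delta_pos":[0,0,0],"dr":[0,0,0]},{"gripper":0.3,"delta_pos":[0,0,0],"dr":[0,0,0]},{"gripper":0.3,"delta_pos":[0,0,-0.15],"dr":[0,0,0]},{"gripper":0.3,"delta_pos":[0,0,-0.15],"dr":[0,0,0]},{"gripper":0.3,"delta_pos":[0,0,-0.15],"dr":[0,0,0]},{"gripper":0.3,"delta_pos":[0,0,0],"dr":[0,0,0]},{"gripper":0.3,"delta_pos":[0,0,0],"dr":[0,0,0]}]'
python3 - <<'E'
from cells import *
from opn import opener
s=snap("wrist"); hs=cv2.cvtColor(s["img"],cv2.COLOR_BGR2HSV); print("tcp",Pk(tool()[0]))
q=proj(s,[W(-122,-75,50),W(-122,75,50),W(-68,75,50),W(-68,-75,50)]).astype(np.int32); m=np.zeros((480,640),np.uint8); cv2.fillPoly(m,[q],255)
for c in blobs(cv2.inRange(hs,np.array([8,110,120]),np.array([28,255,255]))&m,10): print("brass",cen(c),cv2.contourArea(c),Pk(onz(s,cen(c),0.051)[0]))
dk=cv2.morphologyEx(cv2.inRange(hs,np.array([0,0,0]),np.array([180,255,95]))&m,cv2.MORPH_OPEN,np.ones((9,9)))
for c in blobs(dk,60): print("dark",cv2.boundingRect(c),Pk(onz(s,cen(c),0.072)[0]))
v=hs[int(proj(s,W(-92,17,72))[0][1]),:,2]; x0=int(proj(s,W(-92,17,72))[0][0]); print(x0,v[x0-25:x0+26].tolist())
t=snap("top")
for e1,e2,a in opener(t): print("opener",e1,e2,onz(t,[e1,e2],0.02).tolist())
E
```

```text
time_s: 55.15
ee_pos: [0.4979, -0.0138, 0.0613]
tcp_rot: [-3.141, 0.003, -3.018]
force: [0.0, 1.7, 5.7]
width: 0.0101
grip_force: 61.8
[-92.7143  17.1857  61.2647]
time_s: 56.15
ee_pos: [0.4966, -0.0138, 0.1718]
tcp_rot: [3.141, -0.001, -3.018]
force: [0.3, -0.6, -0.7]
width: 0.0257
grip_force: 0.0
tcp [-94.1328  17.4133 171.4988]
brass [396.017  214.9148] 137.0 [-103.7607   72.84     51.    ]
brass [312.8509 203.097 ] 118.5 [-111.5808   17.1914   51.    ]
brass [393.7417 250.6233] 100.0 [-78.5455  72.8875  51.    ]
dark (173, 186, 9, 10) [-123.5069  -64.9775   72.    ]
312 [171, 171, 170, 174, 170, 174, 172, 173, 171, 168, 172, 171, 171, 172, 171, 169, 146, 107, 93, 90, 95, 95, 96, 114, 178, 232, 242, 227, 149, 98, 94, 95, 94, 98, 114, 171, 226, 240, 242, 243, 242, 242, 242, 242, 242, 242, 242, 242, 242, 242, 242]
```

The grip's white line (column 312.8) matches the pointer (312.9). Last check is the opener: the wrist camera goes over the tray.

```bash
python3 - <<'E'
from cells import *
t=snap("top","top3"); m=mask(t,[3,120,80],[18,255,255])
for c in blobs(m[230:330,430:560],30): print(cen(c)+[430,230],cv2.contourArea(c),cv2.minAreaRect(c)[1:])
plan([0.53,-0.27,0.3],down(2.3)); 
E
```

```text
[509.5689 250.3669] 2961.5 ((99.0, 129.0), 90.0)
[461.2686 320.4253] 409.5 ((13.559137344360352, 92.2154541015625), 88.09085083007812)
[515.4535 285.7401] 256.5 ((47.051910400390625, 6.548461437225342), 14.03624439239502)
[442.6458 306.6123] 184.0 ((11.0, 37.0), 90.0)
turn [-0.    -0.001  0.615] shift [-0.853 -0.583 -0.514] rows turn 5.2 shift 4.6
```

```bash
python3 - <<'E'
from cells import *
t=snap("top"); m=mask(t,[3,120,80],[18,255,255])[230:330,430:560]
for c in blobs(m,200):
    if abs(cen(c)[0]-85)<4 and abs(cen(c)[1]-56)<4:
        b=cv2.boxPoints(cv2.minAreaRect(c))+[430,230]; P=onz(t,b,0.02)[:,:2]; print(P.tolist(),P.mean(0))
        r=P.mean(0)-np.array([0.540,-0.3446]); a=1.355; print("handle centre in tray",r@[np.cos(a),np.sin(a)],r@[-np.sin(a),np.cos(a)])
# glass/mug/tissue check against the first picture
o=cv2.imread("pics/top0.png"); d=cv2.absdiff(o,t["img"]).max(2)
for n,(x0,y0,x1,y1) in dict(glasses=(305,105,382,178),cup=(170,150,232,203),tissues=(434,150,510,224)).items(): print(n,(d[y0:y1,x0:x1]>60).sum())
E
python3 -m crank '[{"gripper":0.3,"delta_pos":[0,0,-0.2],"dr":[0,0,0]},{"gripper":0.3,"delta_pos":[0,0,-0.1],"dr":[0,0,0]},{"gripper":0.3,"delta_pos":[0,0,0],"dr":[0,0,0]},{"gripper":0.3,"delta_pos":[0,0,0],"dr":[0,0,0]}]'
```

```text
[[0.5327866755043975, -0.33551104314223584], [0.5461136000369377, -0.3393631491475151], [0.5235474904172972, -0.4341780047146772], [0.5102997404279636, -0.43015735187630016]] [ 0.5282 -0.3848]
handle centre in tray -0.041799429916212785 0.0029307817086703988
glasses 0
cup 0
tissues 0
time_s: 56.85
ee_pos: [0.4965, -0.0138, 0.2462]
tcp_rot: [3.141, -0.002, -3.018]
force: [0.1, 0.2, 0.2]
width: 0.0255
grip_force: 0.0
```

```bash
python3 -c "
from bench import ticket; print(ticket.job_done())"
```

```text
the job is handed in; nothing more can be done
None
```

I handed in the job: the three batteries are in bays with their noses at the plates, the cover is shut, the dimmer grip is on the pointer, the opener is back in the tray, and my last camera check showed the spectacles, mug and tissue box unmoved; the hand-in gave no verdict.

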